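# Open the combination padlock of the drug chest and hold it up

### The arm

A 7-joint arm with a two-finger parallel gripper is mounted at the origin on the work surface. World frame = base frame: x ahead of the robot, y to its left, z up, the work surface at z = 0. Lengths are in m, angles in rad, forces in N, time in s.
With the tool pointing down it reaches from about 0.35 to 0.9 m from the base axis. Payload 8.1 kg.
Tool frame: the origin (TCP) lies on the centre line of the jaws, within the pads' length; the fingertips stand 22 mm ahead of it and the grasp point (between the pads) lies 3 mm ahead of it (arm.finger_overhang is the distance from the TCP to the fingertips, in m); z points along the fingers, y is the direction in which the jaws open and shut (so a half turn about z gives the same grasp; the last joint's range is limited). The gripper opens to 92 mm and grips with 3 to 60 N. Pads are 19 mm wide; open, the fingers measure 130 mm over their backs; the gripper's body (75 mm by 190 mm) begins 47 mm behind the grasp point.
Start: joints at [-1.426, 0.434, 0.025, 1.573, -0.012, 1.134, -0.075], TCP at [0.153, 0.606, 0.249] pointing down, gripper open.
Joint ranges: [-2.62, 2.62], [-0.44, 2.09], [-1.27, 1.32], [0.08, 2.57], [-1.32, 4.46], [0.12, 2], [-2.74, 2.74]. Speed limits (rad/s): [2.22, 2.22, 3.01, 3.01, 3.14, 3.14, 3.14].

### API

Orientations are given as a rotation vector (axis times angle).
In Python, from cell import arm gives the robot as it stands. The module is installed in compiled form; this text tells all that it offers.
- The arm moves only by the tool step_arm, never from a script. Its argument "plan" is a list of rows, each an object of numbers: "wx", "wy", "wz": the turn, a rotation vector about the tool's x, y, z in units of 6 degrees (1.0 is 6 degrees); "tx", "ty", "tz": the shift along the tool's x, y, z in cm; "hand": the opening, from 0 (shut) to 1 (fully open). A call has exactly 10 rows; each row shifts and turns the commanded pose from where the row before left it, along the tool's axes as they then stand; what a row does not reach is not made up. A row lasts 1/12 s, in which the tool goes at most 41.7 mm and 7.16 degrees, less where a joint would pass 70% of its speed; a pose out of reach is approached as far as the arm can. A call is refused whole if a number of a shift passes 4.17 or a number of a turn 1, either way. A call with a gripper value outside its range is refused whole. The fingers move at their own pace and stop on an object; "force" is the grip in N (left out, the last holds). Time passes only in rows, so rows that do not move let the fingers close, or fill a call up. It gives the time, the measured TCP pose, the force and the opening at its end, in the units of the state.
- arm.observe(): the state, without advancing time (a new reading comes with each control period).
- arm.get_image(name): name is "scene" or "top" or "wrist"; returns (picture, depth): 384x512x3 uint8, red, green, blue; 384x512 float32, m along the optical axis (not along the pixel's ray), 0 where there is no reading.
- arm.calibration(name): a dict with "mtx" (3x3 intrinsics, pixels), "R" (3x3) and "t" (3): a world point X has camera coordinates R X + t. Camera axes: x right, y down, z forward; pixel columns grow to the right and rows downward; lengths in m; the calibration is good to about 2 mm. The wrist camera is an equidistant fisheye: a pixel r from the principal point sees the ray r / f radians off the axis. A picture is of the moment at which its call begins: read the wrist's pose just before it. calibration takes no time and is no camera call; for the wrist camera it gives the pose at the moment of the call.
- arm.sign_off(): hands the job in, once; it reports no verdict.
The state is a dict: "clock": time; "joints": joint angles; "dq": joint speeds; "joint_efforts": joint torques, N m; "position": TCP position; "ee_rot": TCP orientation; "force": force on the tool from outside, world axes, zero at the start; "ft_torque": the same for the moment, N m; "width": opening from 0.0 (shut) to 1.0 (fully open).
Only numpy, scipy, OpenCV 4.12 (cv2) and the standard library are available. Lean on these libraries where they do the work, as an engineer would, in place of code of your own. Each camera call takes 0.05 s, during which the arm holds its last target.

### The job

The padlock on the laboratory's drug chest lies on its back, hooked through the hasp, with all but the last number of its combination dialled in: turn the dial, click by click, until its pointer stands at the last number, 4 (the fourth mark clockwise from the long zero mark at the shackle), then pull the lock open and take it off the hasp. Finish while still holding it: keep the open lock in the gripper, still, level with its dial facing up, about a hand's breadth above the lid and touching nothing else, and leave the dish, the beaker and the bottle where they stand.

Things in the scene. Friction and masses are not known exactly. Their poses are not given: they have to be found in the camera images.
- chest: Grey steel drug chest bolted to the bench, 264 x 300 mm, flat top 120 mm high; origin at the centre of its underside, x front to back, y to its left. A hinged slotted steel strap (the hasp), 28 mm wide and 3 mm thick, lies flat on the top at chest x 36..64, y -72..+36, over the staple. Low bar handle (20 mm high) on the lid at chest y = 115.
- staple (a point): Centre of the opening of the staple: an upright loop of 6 mm steel rod standing on the chest's top in the chest's y-z plane; the padlock's shackle passes through it along chest x. It lies 14.5 mm above the top; the opening is 16 mm wide and reaches up to 25 mm above the top, the loop to 31 mm; it is 28 mm wide over all. Axes as the chest's.
- lock: Loose steel padlock, about 0.35 kg, lying on its back. Case 58 (own x) x 54 (y) x 26 mm (z); origin at the centre of the case's underside, z up out of the dial, x towards the shackle. The staple is threaded on the shackle's toe leg (lock y = +18), 41 to 49 mm ahead of the origin. Its play on the staple lets the lock turn up to 0.2 rad along with the dial before the staple stops it.
- lock_knob (a point): On the dial's axis at mid-height of its grip, 41 mm above the case's underside. The black grip is an upright bar 9 mm thick, 34 mm long and 15 mm high (top 47.5 mm above the underside), on a 39 mm disc whose face is 32.5 mm above the underside. One end of the bar is pointed and has a white line: the pointer; this point's x axis points along it.
- lock_dial (a joint): Angle of the dial, rad, growing clockwise seen from above; 0 when the pointer faces the shackle (lock +x, the long mark, number 0). Twelve marks and clicks a turn, 0.524 rad apart; number 4 is at 2.094. Stops at -0.9 and 3.4. About 0.06 Nm takes it out of a click. Starts between -0.5 and 1.25. Only within about 0.1 of number 4 can the shackle be drawn.
- lock_shackle (a joint): How far the shackle is drawn out of the case, m: 0 shut, 0.020 fully open. With the dial at 4, pull the case straight away from the staple (towards lock -x): after 10 to 25 mm of slack the shackle's bend meets the staple, then some 5 N draw the shackle out. It stays where it is left (4 N of friction).
- shackle_toe (a point): End of the toe leg of the U shackle (8 mm round bar, its middle 13 mm above the case's underside; toe at lock y = +18, heel at y = -18 staying in the case), on the leg's axis. Lock x = 24 (5 mm inside the case) when shut, x = 44 (15 mm clear of the case) when open. The inside of the bend is 45 mm farther out, at lock x = 69 when shut.
- toe_gap (a point): Fixed in the case's frame at lock x = 36.5, y = 18, z = 13 mm: the middle of the gap between case and toe when the shackle is fully open. With the case raised about 5 mm (to pass over the strap) and pushed back along lock +x until the staple stands here (within 4 mm), the lock lifts straight up off the staple.
- kidney_dish: White enamel kidney dish, about 180 x 90 mm, 38 mm high, on the bench to the right of the chest; origin in the middle of its underside. Leave alone.
- beaker: Glass beaker, 72 mm across, 95 mm high, on the bench to the left of the chest; origin at the centre of its underside. Leave alone.
- reagent_bottle: Amber glass bottle with black cap, 70 mm across, 160 mm high, on the bench to the left of the chest; origin at the centre of its underside. Leave alone.

How it is judged:
By the outcome, as a careful person would: the job done as asked, in the order asked, and still so for the second after the job is handed in, while the arm keeps its last pose, push and grip.
It also fails if it takes over 61 s, if anything falls off the work surface, if the arm or the gripper's body presses on something with over 40 N, if the wrist force passes 120 N, or if a joint passes its speed limit or range.

## Working session

There is one attempt and no reset: what is moved stays moved. The work goes in short steps, Python scripts to look and compute and a tool call to move; the robot and the scene stay as the last step left them, time stands still between calls to the robot, and variables do not carry over. Pictures are saved under pics/ and viewed, and the job is handed in when it is done.

Besides the shell and the picture viewer there is one more tool, called after "Emit:" as name([rows], argument=value, ...), one row to a line, values as JSON. step_arm: Moves the arm, as the interface text tells. Its arguments: {"type":"object","properties":{"plan":{"type":"array"},"force":{"type":"number"}},"required":["plan"]}

```bash
ls; mkdir -p pics; python3 - <<'E'
from cell import arm
import cv2,numpy as np
s=arm.observe(); print(s)
for n in ("scene","top","wrist"):
    c=arm.calibration(n); print(n,c)
    p,d=arm.get_image(n); cv2.imwrite(f"pics/{n}0.png",p[:,:,::-1]); np.savez(f"pics/{n}0.npz",p=p,d=d,**c)
E
```

```text
pics
{'clock': 0.0, 'joints': array([-1.42560576,  0.43521826,  0.0249945 ,  1.57408356, -0.01158913,
        1.13400348, -0.07507927]), 'dq': array([ 0.00137326,  0.00039057,  0.00073613,  0.00094199,  0.00088272,
       -0.00086771, -0.00037625]), 'joint_efforts': array([ 1.83038424e-03, -6.67862821e+01,  9.86196287e-01, -3.14447844e+01,
       -6.02817675e-02,  4.32719069e-02,  1.50455844e-04]), 'position': array([0.15324089, 0.60543588, 0.24795337]), 'ee_rot': array([-3.88328839e-01, -3.11746567e+00,  2.46215028e-03]), 'force': array([-0.19107596,  0.02423428,  1.09546263]), 'ft_torque': array([-0.02382948, -0.01735357, -0.06085304]), 'width': 0.9994755508423532}
scene {'mtx': array([[407.48061437,   0.        , 262.04822722],
       [  0.        , 407.48061437, 194.32623843],
       [  0.        ,   0.        ,   1.        ]]), 'R': array([[ 0.75280936,  0.65806631, -0.01505954],
       [ 0.4684415 , -0.55167615, -0.69008404],
       [-0.46242905,  0.51244722, -0.72357254]]), 't': array([-0.4428271 , -0.16368321,  1.21367543])}
top {'mtx': array([[475.42597854,   0.        , 258.01663151],
       [  0.        , 475.42597854, 194.90721367],
       [  0.        ,   0.        ,   1.        ]]), 'R': array([[-1.72520755e-02, -9.99850852e-01,  7.99395547e-04],
       [-9.93476043e-01,  1.70519279e-02, -1.12758959e-01],
       [ 1.12728510e-01, -2.73950639e-03, -9.93622050e-01]]), 't': array([0.04244616, 0.53866352, 1.33566091])}
wrist {'mtx': array([[297.31863964,   0.        , 253.80464442],
       [  0.        , 297.31863964, 195.19278903],
       [  0.        ,   0.        ,   1.        ]]), 'R': array([[ 2.44878397e-01,  9.69553670e-01, -5.00891212e-04],
       [ 9.28225664e-01, -2.34290970e-01,  2.88972071e-01],
       [ 2.80056578e-01, -7.12279577e-02, -9.57337397e-01]]), 't': array([-0.6246467 , -0.0366599 ,  0.39020566])}
```

View pics/scene0.png

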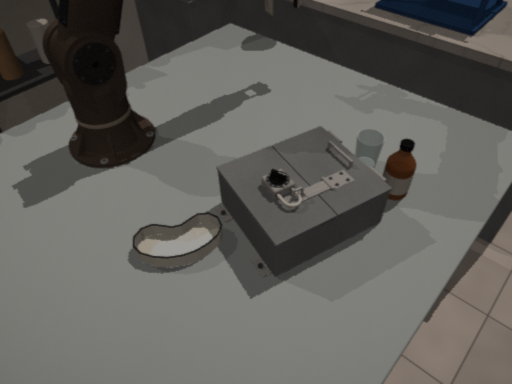

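View pics/top0.png

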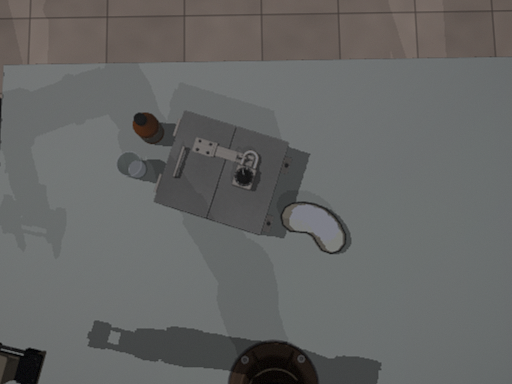

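View pics/wrist0.png

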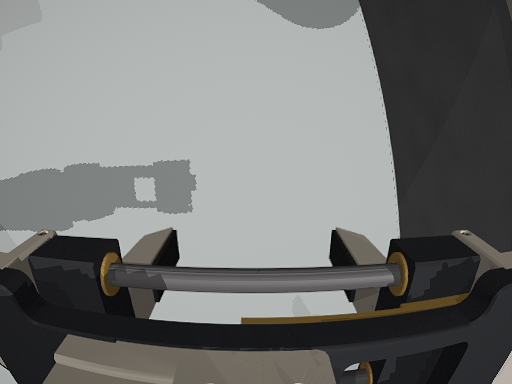

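```bash
cat > h.py <<'E'
import numpy as np,cv2
from scipy.spatial.transform import Rotation as Rn
def cloud(f):
    z=np.load(f); d=z['d']; K=z['mtx']; v,u=np.mgrid[:384,:512]
    c=np.stack([(u-K[0,2])/K[0,0]*d,(v-K[1,2])/K[1,1]*d,d],-1)
    return (c-z['t'])@z['R'], z['p'], d
def px(u,v,h,z):
    K=z['mtx'];r=np.array([(u-K[0,2])/K[0,0],(v-K[1,2])/K[1,1],1])@z['R']; o=-z['R'].T@z['t']
    return o+r*(h-o[2])/r[2]
E
python3 - <<'E'
from h import *
for n in("top","scene"):
    X,p,d=cloud(f"pics/{n}0.npz")
    m=(abs(X[...,2]-.12)<.006)&(X[...,0]>.3)&(X[...,0]<.9)&(abs(X[...,1])<.35)&(d>0)
    P=X[m][:,:2].astype(np.float32); r=cv2.minAreaRect(P); print(n,m.sum(),r,np.median(X[m][:,2]))
    m=(X[...,2]>.140)&(X[...,2]<.2)&(X[...,0]>.4)&(X[...,0]<.75)&(abs(X[...,1])<.2)
    print(m.sum(), X[m][::6].round(3).tolist()[:40])
z=np.load("pics/top0.npz")
a=cv2.resize(z['p'][100:240,140:310,::-1],None,fx=4.5,fy=4.5,interpolation=cv2.INTER_CUBIC);cv2.imwrite("pics/t1.png",np.clip(a*1.5,0,255).astype(np.uint8)[:600])
z=np.load("pics/scene0.npz")
a=cv2.resize(z['p'][150:220,240:330,::-1],None,fx=8,fy=8,interpolation=cv2.INTER_CUBIC);cv2.imwrite("pics/s1.png",a)
E
```

```text
top 9805 ((0.6117971539497375, 0.1779196858406067), (0.4009302854537964, 0.26465728878974915), 71.7579574584961) 0.12101042978312568
470 [[0.642, 0.042, 0.141], [0.632, 0.077, 0.152], [0.629, 0.074, 0.154], [0.627, 0.071, 0.153], [0.624, 0.064, 0.15], [0.62, 0.032, 0.141], [0.61, 0.077, 0.144], [0.606, 0.074, 0.149], [0.603, 0.074, 0.149], [0.602, 0.088, 0.145], [0.601, 0.072, 0.149], [0.601, 0.056, 0.146], [0.597, 0.074, 0.153], [0.598, 0.059, 0.149], [0.597, 0.091, 0.142], [0.592, 0.074, 0.169], [0.595, 0.059, 0.148], [0.595, 0.043, 0.15], [0.593, 0.083, 0.147], [0.592, 0.067, 0.154], [0.593, 0.051, 0.147], [0.59, 0.091, 0.148], [0.587, 0.074, 0.17], [0.59, 0.059, 0.15], [0.59, 0.043, 0.147], [0.586, 0.082, 0.16], [0.584, 0.066, 0.166], [0.587, 0.051, 0.151], [0.586, 0.093, 0.146], [0.584, 0.077, 0.151], [0.584, 0.061, 0.151], [0.584, 0.046, 0.147], [0.582, 0.088, 0.149], [0.578, 0.071, 0.174], [0.581, 0.056, 0.154], [0.581, 0.04, 0.15], [0.58, 0.083, 0.149], [0.576, 0.066, 0.17], [0.578, 0.051, 0.157], [0.577, 0.093, 0.151]]
scene 10454 ((0.6122520565986633, 0.18136592209339142), 
[... 293 characters left out ...]
76, 0.066, 0.167], [0.586, 0.074, 0.167], [0.554, 0.069, 0.148], [0.574, 0.064, 0.164], [0.586, 0.07, 0.166], [0.545, 0.062, 0.145], [0.562, 0.063, 0.154], [0.577, 0.065, 0.162], [0.59, 0.069, 0.167], [0.544, 0.057, 0.145], [0.555, 0.064, 0.146], [0.572, 0.064, 0.157], [0.585, 0.068, 0.162], [0.586, 0.088, 0.148], [0.552, 0.055, 0.147], [0.564, 0.06, 0.152], [0.577, 0.064, 0.156], [0.591, 0.068, 0.162], [0.591, 0.088, 0.148], [0.558, 0.055, 0.149], [0.57, 0.059, 0.153], [0.583, 0.065, 0.157], [0.593, 0.072, 0.158], [0.547, 0.05, 0.142], [0.561, 0.054, 0.148], [0.575, 0.06, 0.152], [0.586, 0.067, 0.154], [0.591, 0.081, 0.147], [0.553, 0.05, 0.143], [0.568, 0.052, 0.151], [0.58, 0.058, 0.154]]
```

View pics/t1.png

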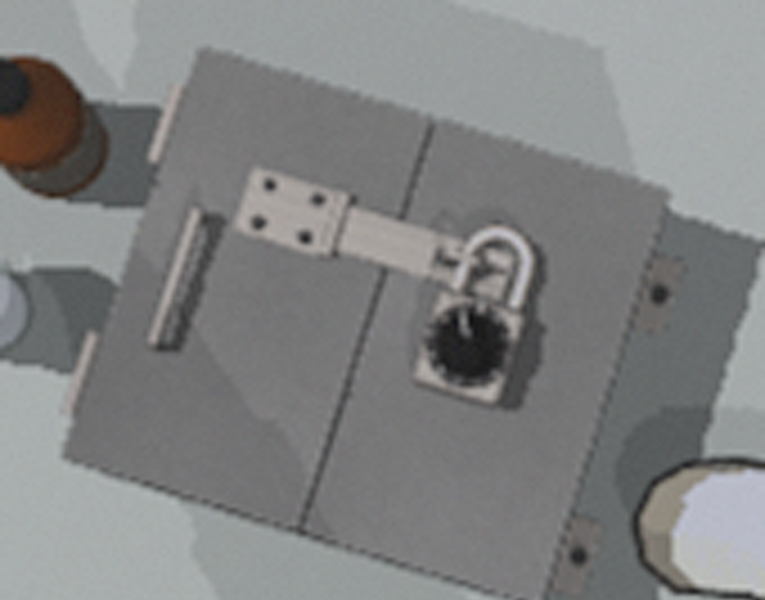

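View pics/s1.png

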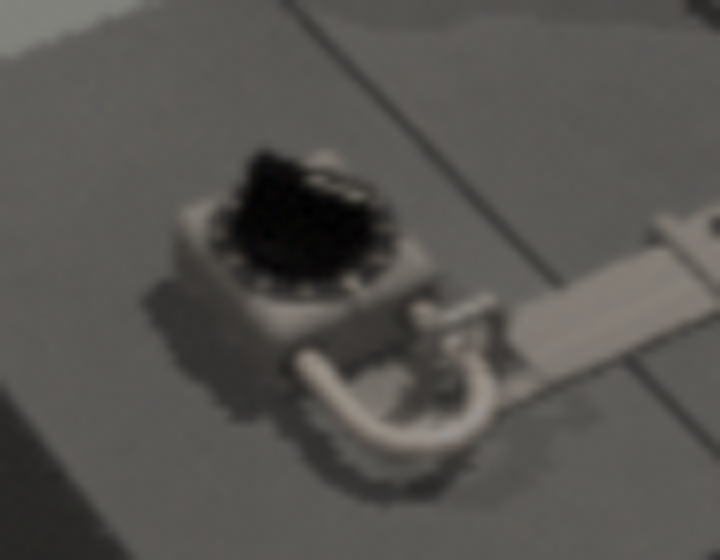

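```bash
cat >> h.py <<'E'
def tool(s): return Rn.from_rotvec(s['ee_rot']).as_matrix(), s['position']
def wpix(X,z):
    c=z['R']@X+z['t']; th=np.arctan2(np.hypot(c[0],c[1]),c[2]); ph=np.arctan2(c[1],c[0]); f=z['mtx'][0,0]
    return z['mtx'][:2,2]+f*th*np.array([np.cos(ph),np.sin(ph)])
def wray(u,v,z,h):
    f=z['mtx'][0,0]; a=np.array([u,v])-z['mtx'][:2,2]; r=np.hypot(*a); th=r/f
    c=np.array([*(np.sin(th)*a/max(r,1e-9)),np.cos(th)]); w=c@z['R']; o=-z['R'].T@z['t']
    return o+w*(h-o[2])/w[2]
E
python3 - <<'E'
from h import *
from cell import arm
s=arm.observe(); T,p=tool(s); z=arm.calibration("wrist")
o=-z['R'].T@z['t']; print(T.round(3)); print("cam in tool",T.T@(o-p),"axis in tool",T.T@z['R'][2], "camx",T.T@z['R'][0])
z=np.load("pics/top0.npz")
for n,u,v,h in(("BL bottom left",62,457,.12),("TL",205,47,.12),("TR",668,190,.12),("dial",468,345,.152),("toe leg base",463,290,.137),("heel",520,300,.133),("case bl",415,378,.146),("case br",500,405,.146),("case tr",523,315,.146)):
    print(n,px(140+u/4.5,100+v/4.5,h,z).round(4))
E
```

```text
[[-0.969  0.245 -0.   ]
 [ 0.245  0.969 -0.001]
 [-0.    -0.001 -1.   ]]
cam in tool [ 7.79530410e-02  3.51592286e-05 -1.35805326e-01] axis in tool [-0.28885111  0.00099245  0.95737352] camx [ 4.90938252e-04  9.99999485e-01 -8.88511662e-04]
BL bottom left [0.516 0.313 0.12 ]
TL [0.7653 0.2278 0.12  ]
TR [ 0.6718 -0.0518  0.12  ]
dial [0.5744 0.0695 0.152 ]
toe leg base [0.6097 0.0724 0.137 ]
heel [0.6038 0.0387 0.133 ]
case bl [0.5563 0.101  0.146 ]
case br [0.5395 0.0514 0.146 ]
case tr [0.5926 0.0371 0.146 ]
```

Emit:
step_arm([
  {"tx": -2.7,"ty": -2.08,"hand": 1},
  {"tx": -2.7,"ty": -2.08,"hand": 1},
  {"tx": -2.7,"ty": -2.08,"hand": 1},
  {"tx": -2.7,"ty": -2.08,"hand": 1},
  {"tx": -2.7,"ty": -2.08,"hand": 1},
  {"tx": -2.7,"ty": -2.08,"hand": 1},
  {"tx": -2.7,"ty": -2.08,"hand": 1},
  {"tx": -2.7,"ty": -2.08,"hand": 1},
  {"tx": -2.7,"ty": -2.08,"hand": 1},
  {"tx": -2.7,"ty": -2.08,"hand": 1},
])

```text
invalid input at $.plan[0]: expected keys wx, wy, wz, tx, ty, tz, hand
```

Emit:
step_arm([
  {"tx": -2.7,"ty": -2.08,"hand": 1},
  {"tx": -2.7,"ty": -2.08,"hand": 1},
  {"tx": -2.7,"ty": -2.08,"hand": 1},
  {"tx": -2.7,"ty": -2.08,"hand": 1},
  {"tx": -2.7,"ty": -2.08,"hand": 1},
  {"tx": -2.7,"ty": -2.08,"hand": 1},
  {"tx": -2.7,"ty": -2.08,"hand": 1},
  {"tx": -2.7,"ty": -2.08,"hand": 1},
  {"tx": -2.7,"ty": -2.08,"hand": 1},
  {"tx": -2.7,"ty": -2.08,"hand": 1},
])

```text
invalid input at $.plan[0]: expected keys wx, wy, wz, tx, ty, tz, hand
```

```bash
cat > shot.py <<'E'
import sys
from h import *
from cell import arm
s=arm.observe(); T,p=tool(s)
print("t",round(s['clock'],2),"p",p.round(4),"tooly deg",np.degrees(np.arctan2(T[1,1],T[0,1])).round(2),"z",T[:,2].round(3),"j",s['joints'].round(2),"F",s['force'].round(2),s['ft_torque'].round(2),"w",round(s['width'],3))
if len(sys.argv)>1:
    n=sys.argv[1]; c=arm.calibration("wrist"); P,d=arm.get_image("wrist")
    np.savez(f"pics/{n}.npz",p=P,d=d,**c); 
    cu,cv=wpix(np.array([float(sys.argv[2]),float(sys.argv[3]),float(sys.argv[4])]),c); w=int(sys.argv[5]) if len(sys.argv)>5 else 80
    x0=int(np.clip(cu-w,0,512-2*w)); y0=int(np.clip(cv-w*.75,0,384-1.5*w)); f=int(800/(2*w))
    a=P[y0:y0+int(1.5*w),x0:x0+2*w,::-1]; a=np.clip(a.astype(float)**.7*5.6,0,255).astype(np.uint8)
    cv2.imwrite(f"pics/{n}.png",cv2.resize(a,None,fx=f,fy=f,interpolation=cv2.INTER_CUBIC)); print("crop",x0,y0,f)
E
python3 shot.py w1 .574 .069 .152 70
```

```text
t 0.15 p [0.1533 0.6056 0.2481] tooly deg 75.8 z [-0.    -0.001 -1.   ] j [-1.43  0.44  0.02  1.57 -0.01  1.13 -0.08] F [-0.31  0.33 -0.61] [-0.04 -0.01 -0.06] w 0.999
crop 0 279 5
```

View pics/w1.png

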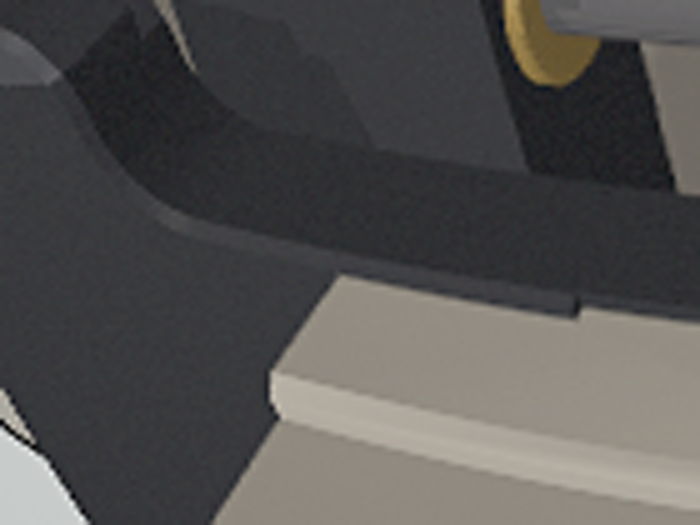

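The picture shows only the gripper's body: the moves were refused because every row needs all its keys.

Emit:
step_arm([
  {"wx": 0,"wy": 0,"wz": 0,"tx": -2.7,"ty": -2.08,"tz": 0,"hand": 1},
  {"wx": 0,"wy": 0,"wz": 0,"tx": -2.7,"ty": -2.08,"tz": 0,"hand": 1},
  {"wx": 0,"wy": 0,"wz": 0,"tx": -2.7,"ty": -2.08,"tz": 0,"hand": 1},
  {"wx": 0,"wy": 0,"wz": 0,"tx": -2.7,"ty": -2.08,"tz": 0,"hand": 1},
  {"wx": 0,"wy": 0,"wz": 0,"tx": -2.7,"ty": -2.08,"tz": 0,"hand": 1},
  {"wx": 0,"wy": 0,"wz": 0,"tx": -2.7,"ty": -2.08,"tz": 0,"hand": 1},
  {"wx": 0,"wy": 0,"wz": 0,"tx": -2.7,"ty": -2.08,"tz": 0,"hand": 1},
  {"wx": 0,"wy": 0,"wz": 0,"tx": -2.7,"ty": -2.08,"tz": 0,"hand": 1},
  {"wx": 0,"wy": 0,"wz": 0,"tx": -2.7,"ty": -2.08,"tz": 0,"hand": 1},
  {"wx": 0,"wy": 0,"wz": 0,"tx": -2.7,"ty": -2.08,"tz": 0,"hand": 1},
])

```text
clock: 1.03
position: [0.3648, 0.3365, 0.2488]
ee_rot: [0.388, 3.117, 0.0]
force: [0.8, 0.1, -0.2]
width: 1.003
```

Emit:
step_arm([
  {"wx": 0,"wy": 0,"wz": 0,"tx": -2.7,"ty": -2.08,"tz": 0,"hand": 1},
  {"wx": 0,"wy": 0,"wz": 0,"tx": -2.7,"ty": -2.08,"tz": 0,"hand": 1},
  {"wx": 0,"wy": 0,"wz": 0,"tx": -2.7,"ty": -2.08,"tz": 0,"hand": 1},
  {"wx": 0,"wy": 0,"wz": 0,"tx": -2.7,"ty": -2.08,"tz": 0,"hand": 1},
  {"wx": 0,"wy": 0,"wz": 0,"tx": -2.7,"ty": -2.08,"tz": 0,"hand": 1},
  {"wx": 0,"wy": 0,"wz": 0,"tx": -2.7,"ty": -2.08,"tz": 0,"hand": 1},
  {"wx": 0,"wy": 0,"wz": 0,"tx": -2.7,"ty": -2.08,"tz": 0,"hand": 1},
  {"wx": 0,"wy": 0,"wz": 0,"tx": -2.7,"ty": -2.08,"tz": 0,"hand": 1},
  {"wx": 0,"wy": 0,"wz": 0,"tx": -2.7,"ty": -2.08,"tz": 0,"hand": 1},
  {"wx": 0,"wy": 0,"wz": 0,"tx": -2.7,"ty": -2.08,"tz": 0,"hand": 1},
])

```text
clock: 1.87
position: [0.5755, 0.0687, 0.2487]
ee_rot: [-0.388, -3.117, -0.0]
force: [0.7, 0.5, -0.3]
width: 1.001
```

```bash
python3 shot.py w2 .574 .069 .152 70
```

```text
t 1.87 p [0.5755 0.0687 0.2487] tooly deg 75.81 z [-0.  0. -1.] j [-0.44  0.36  0.31  1.71 -0.12  1.09  1.23] F [ 0.73  0.49 -0.31] [-0.01 -0.04 -0.02] w 1.001
crop 183 150 5
```

View pics/w2.png

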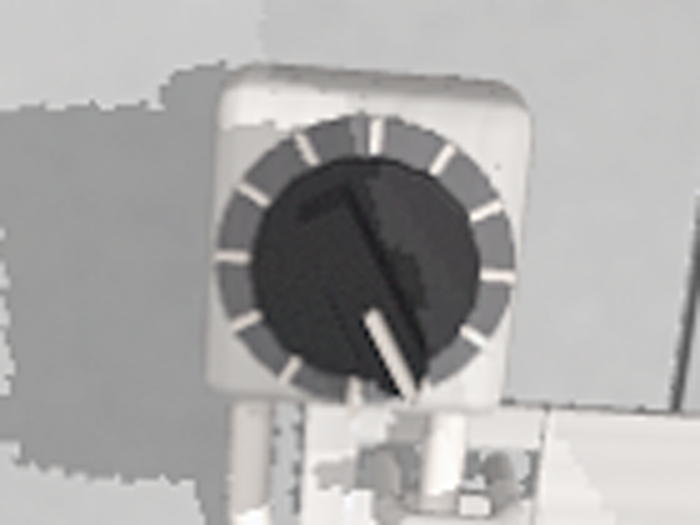

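```bash
cat > dial.py <<'E'
from h import *
def analyse(f,x0,y0,s,marks,line,hm=.1475,hl=.1675):
    z=np.load(f); W=lambda q,h: wray(x0+q[0]/s,y0+q[1]/s,z,h)
    M=np.array([W(m,hm) for m in marks])[:,:2]
    A=np.c_[2*M,np.ones(len(M))]; c=np.linalg.lstsq(A,(M**2).sum(1),rcond=None)[0]; r=np.sqrt(c[2]+c[0]**2+c[1]**2)
    print("centre",c[:2].round(4),"r",r.round(4))
    a=np.degrees(np.arctan2(*(M-c[:2]).T[::-1])); print("mark deg",a.round(1),"mod30",(a%30).round(1))
    L=np.array([W(q,hl)[:2] for q in line]); print("line",L.round(4)); 
    d=L[1]-L[0]; print("line dir",np.degrees(np.arctan2(d[1],d[0])).round(1),"tip from centre",np.degrees(np.arctan2(*(L[1]-c[:2])[::-1])).round(1), "perp off mm",1e3*np.cross(d/np.hypot(*d),L[0]-c[:2]))
    return z,W
E
python3 - <<'E'
from dial import *
z,W=analyse("pics/w2.npz",183,150,5,[(355,390),(375,135),(443,157),(487,210),(497,276),(474,338),(289,370),(246,322),(233,257),(252,193),(306,148)],[(372,315),(408,395)])
for h in(.146,):
  for q in((222,95),(530,110),(497,400),(210,385)): print(W(q,h).round(4))
for q in((447,420),(440,490),(250,420),(250,490)): print(W(q,.133).round(4))
d=z['d'];
def D(q):
    u,v=int(183+q[0]/5),int(150+q[1]/5); return d[v,u]
for q in((375,250),(300,270),(240,100),(375,135),(600,100)):
    u,v=int(183+q[0]/5),int(150+q[1]/5); a=np.array([u,v])-z['mtx'][:2,2]; th=np.hypot(*a)/z['mtx'][0,0]; D_=d[v,u]; c=np.array([*(np.tan(th)*a/np.hypot(*a)),1])*D_; print(q,D_.round(3),(z['R'].T@(c-z['t'])).round(4))
E
```

```text
centre [0.5766 0.0706] r 0.0226
mark deg [ -18.5  161.9  131.8  101.8   71.3   41.1  -48.9  -77.9 -108.4 -138.4
 -168.7] mod30 [11.5 11.9 11.8 11.8 11.3 11.1 11.1 12.1 11.6 11.6 11.3]
line [[0.5781 0.0712]
 [0.5927 0.0735]]
line dir 8.9 tip from centre 10.0 perp off mm 0.3137204450203284
[0.5427 0.055  0.146 ]
[0.5575 0.1035 0.146 ]
[0.6067 0.0869 0.146 ]
[0.5917 0.039  0.146 ]
[0.6142 0.077  0.133 ]
[0.6281 0.0725 0.133 ]
[0.6052 0.0416 0.133 ]
[0.6193 0.0377 0.133 ]
(375, 250) 0.236 [0.5705 0.0737 0.1593]
(300, 270) 0.244 [0.5729 0.0605 0.1528]
(240, 100) 0.245 [0.5447 0.0573 0.1434]
(375, 135) 0.243 [0.5551 0.0777 0.1474]
(600, 100) 0.27 [0.5653 0.1183 0.1189]
```

The close view shows the lock with its shackle toward the bottom of the image, the zero mark at crop (355,390) and the pointer's white line from (372,315) to (408,395). That puts the lock's yaw at -18.4° and the dial at about -28°, with the dial axis at (0.5766, 0.0706).

Emit:
step_arm([
  {"wx": 0,"wy": 0,"wz": -0.98,"tx": 0,"ty": 0,"tz": 0,"hand": 0.4},
  {"wx": 0,"wy": 0,"wz": -0.98,"tx": 0,"ty": 0,"tz": 0,"hand": 0.4},
  {"wx": 0,"wy": 0,"wz": -0.98,"tx": 0,"ty": 0,"tz": 0,"hand": 0.4},
  {"wx": 0,"wy": 0,"wz": -0.98,"tx": 0,"ty": 0,"tz": 0,"hand": 0.4},
  {"wx": 0,"wy": 0,"wz": 0,"tx": -0.14,"ty": 0.17,"tz": 1.0,"hand": 0.4},
  {"wx": 0,"wy": 0,"wz": 0,"tx": 0,"ty": 0,"tz": 1.5,"hand": 0.4},
  {"wx": 0,"wy": 0,"wz": 0,"tx": 0,"ty": 0,"tz": 1.5,"hand": 0.4},
  {"wx": 0,"wy": 0,"wz": 0,"tx": 0,"ty": 0,"tz": 1.0,"hand": 0.4},
  {"wx": 0,"wy": 0,"wz": 0,"tx": 0,"ty": 0,"tz": 0.5,"hand": 0.4},
  {"wx": 0,"wy": 0,"wz": 0,"tx": 0,"ty": 0,"tz": 0,"hand": 0.4},
])

```text
clock: 2.75
position: [0.575, 0.0721, 0.1922]
ee_rot: [0.253, -3.129, 0.001]
force: [-0.6, 0.3, -1.1]
width: 0.404
```

```bash
python3 shot.py w3 .5766 .0706 .152 100
```

```text
t 2.75 p [0.575  0.0721 0.1922] tooly deg 99.24 z [-0.002 -0.001 -1.   ] j [-0.37  0.42  0.21  1.77 -0.1   0.97  1.61] F [-0.57  0.25 -1.13] [0.01 0.11 0.07] w 0.404
crop 150 158 4
```

View pics/w3.png

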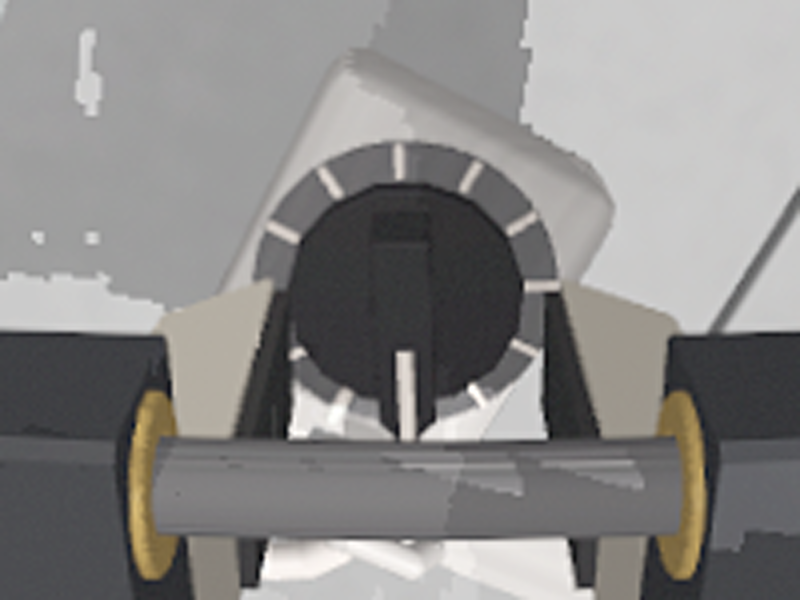

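The view shows the bar upright in the image, centred between the fingers (bar at x≈405, fingers at 270 and 555), so the jaws line up with it. Descend and close.

Emit:
step_arm([
  {"wx": 0,"wy": 0,"wz": 0,"tx": -0.15,"ty": 0,"tz": 0.5,"hand": 0.4},
  {"wx": 0,"wy": 0,"wz": 0,"tx": 0,"ty": -0.08,"tz": 0.5,"hand": 0.4},
  {"wx": 0,"wy": 0,"wz": 0,"tx": 0,"ty": 0,"tz": 0.55,"hand": 0.4},
  {"wx": 0,"wy": 0,"wz": 0,"tx": 0,"ty": 0,"tz": 0,"hand": 0.3},
  {"wx": 0,"wy": 0,"wz": 0,"tx": 0,"ty": 0,"tz": 0,"hand": 0.2},
  {"wx": 0,"wy": 0,"wz": 0,"tx": 0,"ty": 0,"tz": 0,"hand": 0},
  {"wx": 0,"wy": 0,"wz": 0,"tx": 0,"ty": 0,"tz": 0,"hand": 0},
  {"wx": 0,"wy": 0,"wz": 0,"tx": 0,"ty": 0,"tz": 0,"hand": 0},
  {"wx": 0,"wy": 0,"wz": 0,"tx": 0,"ty": 0,"tz": 0,"hand": 0},
  {"wx": 0,"wy": 0,"wz": 0,"tx": 0,"ty": 0,"tz": 0,"hand": 0},
], force=35)

```text
clock: 3.63
position: [0.5777, 0.0714, 0.1785]
ee_rot: [-0.255, 3.131, -0.0]
force: [-0.1, -0.8, 1.0]
width: 0.091
```

```bash
python3 shot.py
```

```text
t 3.63 p [0.5777 0.0714 0.1785] tooly deg 99.31 z [ 0.001  0.    -1.   ] j [-0.37  0.43  0.21  1.78 -0.11  0.94  1.62] F [-0.07 -0.8   0.98] [-0.13  0.02  0.04] w 0.091
```

Emit:
step_arm([
  {"wx": 0,"wy": 0,"wz": 0.5,"tx": 0,"ty": 0,"tz": 0,"hand": 0},
  {"wx": 0,"wy": 0,"wz": 0.5,"tx": 0,"ty": 0,"tz": 0,"hand": 0},
  {"wx": 0,"wy": 0,"wz": 0.5,"tx": 0,"ty": 0,"tz": 0,"hand": 0},
  {"wx": 0,"wy": 0,"wz": 0.5,"tx": 0,"ty": 0,"tz": 0,"hand": 0},
  {"wx": 0,"wy": 0,"wz": 0.5,"tx": 0,"ty": 0,"tz": 0,"hand": 0},
  {"wx": 0,"wy": 0,"wz": 0.5,"tx": 0,"ty": 0,"tz": 0,"hand": 0},
  {"wx": 0,"wy": 0,"wz": 0.5,"tx": 0,"ty": 0,"tz": 0,"hand": 0},
  {"wx": 0,"wy": 0,"wz": 0.5,"tx": 0,"ty": 0,"tz": 0,"hand": 0},
  {"wx": 0,"wy": 0,"wz": 0.5,"tx": 0,"ty": 0,"tz": 0,"hand": 0},
  {"wx": 0,"wy": 0,"wz": 0.5,"tx": 0,"ty": 0,"tz": 0,"hand": 0},
])

```text
clock: 4.47
position: [0.5776, 0.0722, 0.1785]
ee_rot: [0.567, 3.09, 0.002]
force: [-0.1, 1.8, 3.4]
width: 0.091
```

```bash
python3 shot.py w4 .5766 .0706 .152 100
```

```text
t 4.47 p [0.5776 0.0722 0.1785] tooly deg 69.2 z [ 0.     0.001 -1.   ] j [-0.46  0.44  0.34  1.79 -0.18  0.94  1.16] F [-0.06  1.85  3.36] [ 0.21  0.15 -0.04] w 0.091
crop 150 165 4
```

View pics/w4.png

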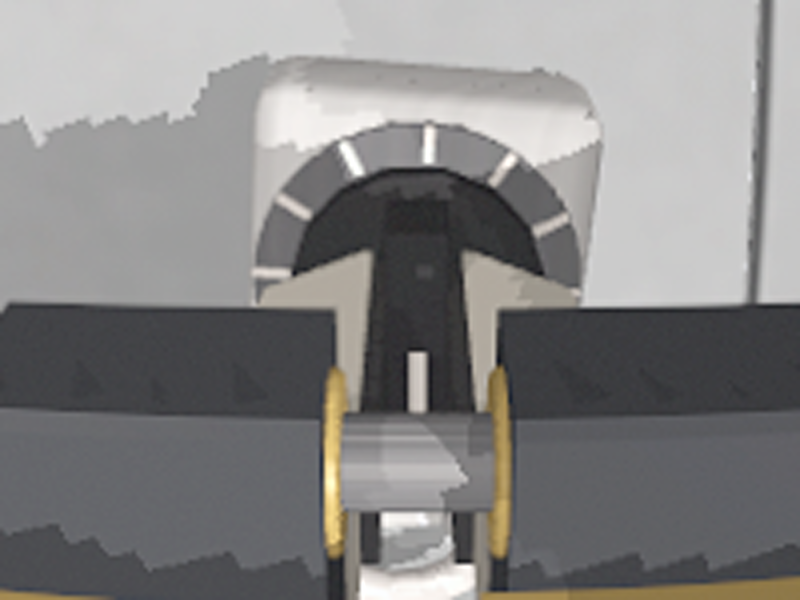

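The view shows the gripped bar with the case slightly turned with it; the 180° mark is now at crop (430,140). The dial is turning relative to the case, so I continue.

Emit:
step_arm([
  {"wx": 0,"wy": 0,"wz": 0.8,"tx": 0,"ty": 0,"tz": 0,"hand": 0},
  {"wx": 0,"wy": 0,"wz": 0.8,"tx": 0,"ty": 0,"tz": 0,"hand": 0},
  {"wx": 0,"wy": 0,"wz": 0.8,"tx": 0,"ty": 0,"tz": 0,"hand": 0},
  {"wx": 0,"wy": 0,"wz": 0.8,"tx": 0,"ty": 0,"tz": 0,"hand": 0},
  {"wx": 0,"wy": 0,"wz": 0.8,"tx": 0,"ty": 0,"tz": 0,"hand": 0},
  {"wx": 0,"wy": 0,"wz": 0.8,"tx": 0,"ty": 0,"tz": 0,"hand": 0},
  {"wx": 0,"wy": 0,"wz": 0.8,"tx": 0,"ty": 0,"tz": 0,"hand": 0},
  {"wx": 0,"wy": 0,"wz": 0.8,"tx": 0,"ty": 0,"tz": 0,"hand": 0},
  {"wx": 0,"wy": 0,"wz": 0.8,"tx": 0,"ty": 0,"tz": 0,"hand": 0},
  {"wx": 0,"wy": 0,"wz": 0.8,"tx": 0,"ty": 0,"tz": 0,"hand": 0},
])

```text
clock: 5.35
position: [0.5774, 0.0728, 0.1785]
ee_rot: [-1.774, -2.592, -0.002]
force: [-1.8, 3.5, 3.2]
width: 0.097
```

Emit:
step_arm([
  {"wx": 0,"wy": 0,"wz": 0.8,"tx": 0,"ty": 0,"tz": 0,"hand": 0},
  {"wx": 0,"wy": 0,"wz": 0.8,"tx": 0,"ty": 0,"tz": 0,"hand": 0},
  {"wx": 0,"wy": 0,"wz": 0.8,"tx": 0,"ty": 0,"tz": 0,"hand": 0},
  {"wx": 0,"wy": 0,"wz": 0.8,"tx": 0,"ty": 0,"tz": 0,"hand": 0},
  {"wx": 0,"wy": 0,"wz": 0.8,"tx": 0,"ty": 0,"tz": 0,"hand": 0},
  {"wx": 0,"wy": 0,"wz": 0.8,"tx": 0,"ty": 0,"tz": 0,"hand": 0},
  {"wx": 0,"wy": 0,"wz": 0.8,"tx": 0,"ty": 0,"tz": 0,"hand": 0},
  {"wx": 0,"wy": 0,"wz": 0.8,"tx": 0,"ty": 0,"tz": 0,"hand": 0},
  {"wx": 0,"wy": 0,"wz": 0.8,"tx": 0,"ty": 0,"tz": 0,"hand": 0},
  {"wx": 0,"wy": 0,"wz": 0.8,"tx": 0,"ty": 0,"tz": 0,"hand": 0},
])

```text
clock: 6.18
position: [0.5768, 0.0731, 0.1785]
ee_rot: [-2.673, -1.646, -0.0]
force: [-4.2, 4.0, 7.0]
width: 0.094
```

```bash
python3 shot.py w5 .5766 .0706 .152 100
```

```text
t 6.18 p [0.5768 0.0731 0.1785] tooly deg -26.76 z [-0.001  0.002 -1.   ] j [-0.75  0.52  0.79  1.81 -0.44  0.99 -0.25] F [-4.21  4.03  7.03] [ 0.87  1.06 -0.  ] w 0.094
crop 154 170 4
```

View pics/w5.png

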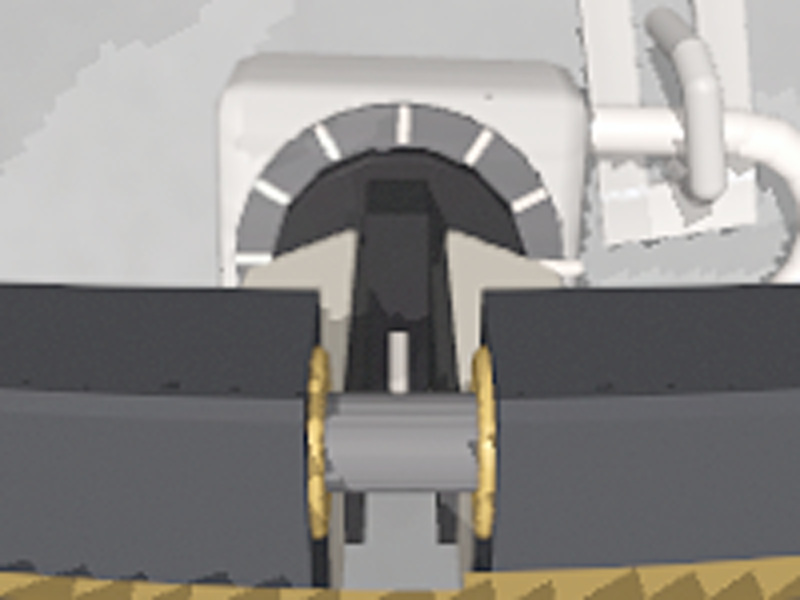

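The shackle now points right in the image and the pointer points down, so the dial is near 90° (number 3) and the case has turned about 8°. One more click.

Emit:
step_arm([
  {"wx": 0,"wy": 0,"wz": 0.6,"tx": 0,"ty": 0,"tz": 0,"hand": 0},
  {"wx": 0,"wy": 0,"wz": 0.6,"tx": 0,"ty": 0,"tz": 0,"hand": 0},
  {"wx": 0,"wy": 0,"wz": 0.6,"tx": 0,"ty": 0,"tz": 0,"hand": 0},
  {"wx": 0,"wy": 0,"wz": 0.6,"tx": 0,"ty": 0,"tz": 0,"hand": 0},
  {"wx": 0,"wy": 0,"wz": 0.6,"tx": 0,"ty": 0,"tz": 0,"hand": 0},
  {"wx": 0,"wy": 0,"wz": 0.6,"tx": 0,"ty": 0,"tz": 0,"hand": 0},
  {"wx": 0,"wy": 0,"wz": 0.6,"tx": 0,"ty": 0,"tz": 0,"hand": 0},
  {"wx": 0,"wy": 0,"wz": 0.6,"tx": 0,"ty": 0,"tz": 0,"hand": 0},
  {"wx": 0,"wy": 0,"wz": 0.4,"tx": 0,"ty": 0,"tz": 0,"hand": 0},
  {"wx": 0,"wy": 0,"wz": 0,"tx": 0,"ty": 0,"tz": 0,"hand": 0},
])

```text
clock: 7.07
position: [0.5772, 0.0733, 0.1785]
ee_rot: [-3.017, -0.869, 0.0]
force: [-3.3, 3.8, 6.7]
width: 0.097
```

```bash
python3 shot.py w6 .5766 .0706 .152 100
```

```text
t 7.07 p [0.5772 0.0733 0.1785] tooly deg -57.88 z [-0.001  0.002 -1.   ] j [-0.84  0.57  0.94  1.82 -0.54  1.03 -0.7 ] F [-3.28  3.79  6.72] [0.89 0.8  0.03] w 0.097
crop 156 170 4
```

View pics/w6.png

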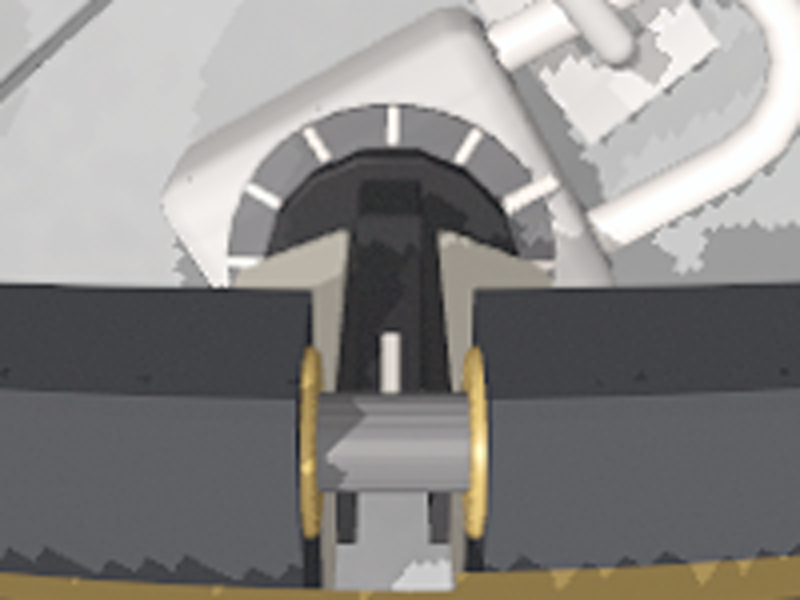

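The long zero mark is at crop (535,193) and the pointer's tail is two marks anticlockwise of it at (393,125). The pointer is therefore at number 4. Release, rise and verify.

Emit:
step_arm([
  {"wx": 0,"wy": 0,"wz": 0,"tx": 0,"ty": 0,"tz": 0,"hand": 0.3},
  {"wx": 0,"wy": 0,"wz": 0,"tx": 0,"ty": 0,"tz": 0,"hand": 0.5},
  {"wx": 0,"wy": 0,"wz": 0,"tx": 0,"ty": 0,"tz": 0,"hand": 0.7},
  {"wx": 0,"wy": 0,"wz": 0,"tx": 0,"ty": 0,"tz": -0.5,"hand": 0.8},
  {"wx": 0,"wy": 0,"wz": 0,"tx": 0,"ty": 0,"tz": -1.5,"hand": 1},
  {"wx": 0,"wy": 0,"wz": 0.8,"tx": 0,"ty": 0,"tz": -2,"hand": 1},
  {"wx": 0,"wy": 0,"wz": 1,"tx": 0,"ty": 0,"tz": -2,"hand": 1},
  {"wx": 0,"wy": 0,"wz": 1,"tx": 0,"ty": 0,"tz": -1,"hand": 1},
  {"wx": 0,"wy": 0,"wz": 1,"tx": 0,"ty": 0,"tz": 0,"hand": 1},
  {"wx": 0,"wy": 0,"wz": 1,"tx": 0,"ty": 0,"tz": 0,"hand": 1},
])

```text
clock: 7.95
position: [0.578, 0.0713, 0.2495]
ee_rot: [-3.14, -0.083, -0.003]
force: [-0.2, 0.2, 0.4]
width: 0.768
```

Emit:
step_arm([
  {"wx": 0,"wy": 0,"wz": 1,"tx": 0,"ty": 0,"tz": 0,"hand": 1},
  {"wx": 0,"wy": 0,"wz": 1,"tx": 0,"ty": 0,"tz": 0,"hand": 1},
  {"wx": 0,"wy": 0,"wz": 1,"tx": 0,"ty": 0,"tz": 0,"hand": 1},
  {"wx": 0,"wy": 0,"wz": 1,"tx": 0,"ty": 0,"tz": 0,"hand": 1},
  {"wx": 0,"wy": 0,"wz": 1,"tx": 0,"ty": 0,"tz": 0,"hand": 1},
  {"wx": 0,"wy": 0,"wz": 0,"tx": 0,"ty": 0,"tz": 0,"hand": 1},
  {"wx": 0,"wy": 0,"wz": 0,"tx": 0,"ty": 0,"tz": 0,"hand": 1},
  {"wx": 0,"wy": 0,"wz": 0,"tx": 0,"ty": 0,"tz": 0,"hand": 1},
  {"wx": 0,"wy": 0,"wz": 0,"tx": 0,"ty": 0,"tz": 0,"hand": 1},
  {"wx": 0,"wy": 0,"wz": 0,"tx": 0,"ty": 0,"tz": 0,"hand": 1},
])

```text
clock: 8.78
position: [0.5775, 0.0714, 0.2484]
ee_rot: [-3.057, 0.722, -0.0]
force: [-0.1, -0.2, -0.4]
width: 0.995
```

```bash
python3 shot.py w7 .5866 .0706 .152 80
```

```text
t 8.78 p [0.5775 0.0714 0.2484] tooly deg -116.59 z [ 0.  0. -1.] j [-0.99  0.63  1.26  1.74 -0.63  1.25 -1.61] F [-0.07 -0.23 -0.39] [0.   0.21 0.06] w 0.995
crop 170 134 5
```

View pics/w7.png

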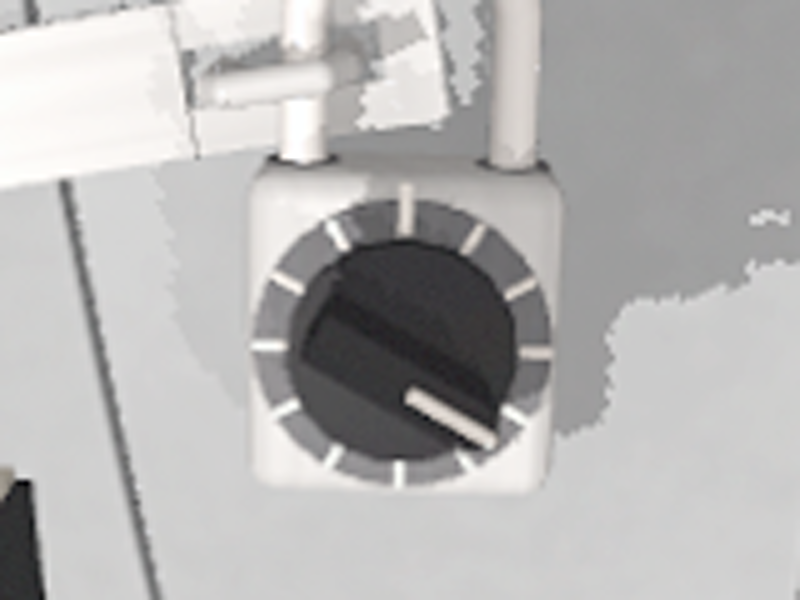

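```bash
python3 - <<'E'
from dial import *
z,W=analyse("pics/w7.npz",170,134,5,[(405,208),(474,240),(521,289),(537,354),(514,415),(400,473),(334,458),(285,410),(269,346),(287,283),(338,236)],[(412,397),(490,440)])
print("case")
for q in((270,165),(545,168),(550,480),(255,480)): print(W(q,.146).round(4))
print("loop top ends, legs")
for q in((208,90),(330,72)): print(W(q,.150).round(4))
for q in((305,150),(305,10),(520,150),(520,10)): print(W(q,.135).round(4))
print("strap");
for q in((0,190),(195,157),(445,122),(180,8)): print(W(q,.123).round(4))
E
```

```text
centre [0.5785 0.0745] r 0.0227
mark deg [ -27.9  -58.9  -88.8 -119.  -148.6  152.4  122.8   92.4   62.3   32.4
    1.6] mod30 [2.1 1.1 1.2 1.  1.4 2.4 2.8 2.4 2.3 2.4 1.6]
line [[0.5765 0.0734]
 [0.5646 0.0657]]
line dir -147.1 tip from centre -147.6 perp off mm -0.15076637539457555
case
[0.6159 0.0798 0.146 ]
[0.5953 0.0398 0.146 ]
[0.5448 0.0625 0.146 ]
[0.5678 0.1087 0.146 ]
loop top ends, legs
[0.6319 0.0823 0.15  ]
[0.6255 0.0635 0.15  ]
[0.6141 0.0753 0.135 ]
[0.6354 0.0642 0.135 ]
[0.5976 0.0425 0.135 ]
[0.6193 0.032  0.135 ]
strap
[0.6318 0.1311 0.123 ]
[0.6203 0.0955 0.123 ]
[0.6057 0.0525 0.123 ]
[0.6453 0.0851 0.123 ]
```

The clear view gives the dial at 119° relative to the case (target 120°) and the lock's yaw at -28.2°, with its centre at (0.5785, 0.0745). Joint 3 is near its limit in this pose, so I rotate back before gripping the case by its sides.

Emit:
step_arm([
  {"wx": 0,"wy": 0,"wz": -1,"tx": 0,"ty": 0,"tz": 0,"hand": 1},
  {"wx": 0,"wy": 0,"wz": -1,"tx": 0,"ty": 0,"tz": 0,"hand": 1},
  {"wx": 0,"wy": 0,"wz": -1,"tx": 0,"ty": 0,"tz": 0,"hand": 1},
  {"wx": 0,"wy": 0,"wz": -1,"tx": 0,"ty": 0,"tz": 0,"hand": 1},
  {"wx": 0,"wy": 0,"wz": -1,"tx": 0,"ty": 0,"tz": 0,"hand": 1},
  {"wx": 0,"wy": 0,"wz": -1,"tx": 0,"ty": 0,"tz": 0,"hand": 1},
  {"wx": 0,"wy": 0,"wz": -1,"tx": 0,"ty": 0,"tz": 0,"hand": 1},
  {"wx": 0,"wy": 0,"wz": -1,"tx": 0,"ty": 0,"tz": 0,"hand": 1},
  {"wx": 0,"wy": 0,"wz": -1,"tx": 0,"ty": 0,"tz": 0,"hand": 1},
  {"wx": 0,"wy": 0,"wz": -1,"tx": 0,"ty": 0,"tz": 0,"hand": 1},
])

```text
clock: 9.67
position: [0.5775, 0.0714, 0.2484]
ee_rot: [-3.007, -0.91, -0.0]
force: [-0.6, -0.1, -0.6]
width: 1.002
```

Emit:
step_arm([
  {"wx": 0,"wy": 0,"wz": -1,"tx": 0,"ty": 0,"tz": 0,"hand": 1},
  {"wx": 0,"wy": 0,"wz": -1,"tx": 0,"ty": 0,"tz": 0,"hand": 1},
  {"wx": 0,"wy": 0,"wz": -1,"tx": 0,"ty": 0,"tz": 0,"hand": 1},
  {"wx": 0,"wy": 0,"wz": -1,"tx": 0,"ty": 0,"tz": 0,"hand": 1},
  {"wx": 0,"wy": 0,"wz": -1,"tx": 0,"ty": 0,"tz": 0,"hand": 1},
  {"wx": 0,"wy": 0,"wz": -1,"tx": 0,"ty": 0,"tz": 0,"hand": 1},
  {"wx": 0,"wy": 0,"wz": -1,"tx": 0,"ty": 0,"tz": 0,"hand": 1},
  {"wx": 0,"wy": 0,"wz": -1,"tx": 0,"ty": 0,"tz": 0,"hand": 1},
  {"wx": 0,"wy": 0,"wz": -1,"tx": 0,"ty": 0,"tz": 0,"hand": 1},
  {"wx": 0,"wy": 0,"wz": -1,"tx": 0,"ty": 0,"tz": 0,"hand": 1},
])

```text
clock: 10.5
position: [0.5775, 0.0714, 0.2484]
ee_rot: [2.15, 2.291, 0.0]
force: [0.5, 0.6, 0.0]
width: 1.002
```

Emit:
step_arm([
  {"wx": 0,"wy": 0,"wz": -1,"tx": 0,"ty": 0,"tz": 0,"hand": 1},
  {"wx": 0,"wy": 0,"wz": -1,"tx": 0,"ty": 0,"tz": 0,"hand": 1},
  {"wx": 0,"wy": 0,"wz": -1,"tx": 0,"ty": 0,"tz": 0,"hand": 1},
  {"wx": 0,"wy": 0,"wz": -1,"tx": 0,"ty": 0,"tz": 0,"hand": 1},
  {"wx": 0,"wy": 0,"wz": -1,"tx": 0,"ty": 0,"tz": 0,"hand": 1},
  {"wx": 0,"wy": 0,"wz": -1,"tx": 0,"ty": 0,"tz": 0,"hand": 1},
  {"wx": 0,"wy": 0,"wz": -1,"tx": 0,"ty": 0,"tz": 0,"hand": 1},
  {"wx": 0,"wy": 0,"wz": -1,"tx": 0,"ty": 0,"tz": 0,"hand": 1},
  {"wx": 0,"wy": 0,"wz": -1,"tx": 0,"ty": 0,"tz": 0,"hand": 1},
  {"wx": 0,"wy": 0,"wz": -0.7,"tx": 0,"ty": 0,"tz": 0,"hand": 1},
])

```text
clock: 11.33
position: [0.5775, 0.0712, 0.2484]
ee_rot: [0.763, 3.047, 0.0]
force: [-0.6, 0.7, -0.2]
width: 1.0
```

```bash
python3 shot.py w8 .5866 .0706 .152 80
```

```text
t 11.33 p [0.5775 0.0712 0.2484] tooly deg 61.87 z [ 0.  0. -1.] j [-0.53  0.38  0.43  1.71 -0.17  1.09  1.04] F [-0.61  0.67 -0.19] [-0.07 -0.03 -0.04] w 1.0
crop 177 153 5
```

View pics/w8.png

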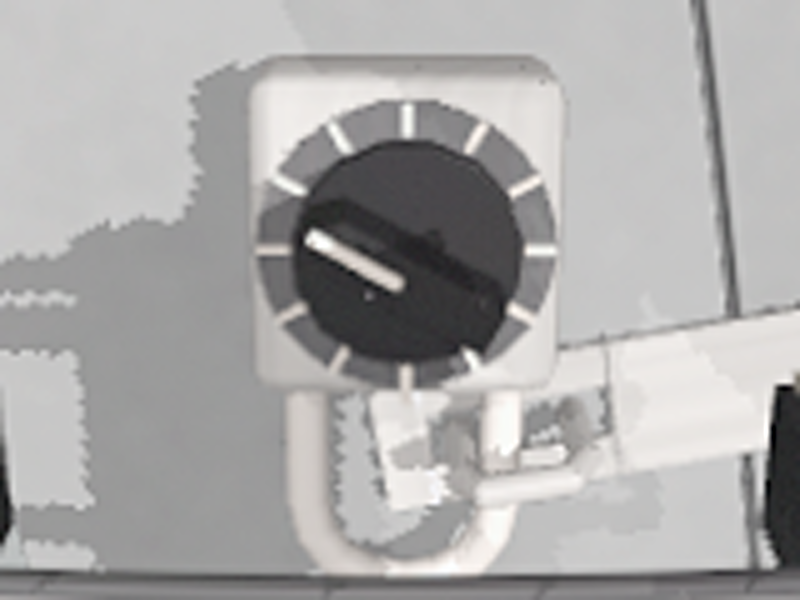

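```bash
python3 - <<'E'
from dial import *
z,W=analyse("pics/w8.npz",177,153,5,[(408,378),(340,357),(292,314),(272,250),(290,185),(340,137),(408,120),(475,138),(524,186),(540,250),(519,313),(473,358)],[(400,284),(314,238)])
print("loop top ends, legs")
for q in((475,492),(585,480),(530,486)): print(W(q,.149).round(4))
for q in((503,400),(500,530),(308,400),(310,500)): print(W(q,.135).round(4))
c,s=np.cos(np.radians(-28.2)),np.sin(np.radians(-28.2)); 
for C in((.0011,.0034),): print(C)
E
```

```text
centre [0.5798 0.0746] r 0.0225
mark deg [ -27.1  -58.7  -88.  -118.7 -149.  -179.1  151.4  122.1   92.2   62.4
   32.     2.8] mod30 [2.9 1.3 2.  1.3 1.  0.9 1.4 2.1 2.2 2.4 2.  2.8]
line [[0.5781 0.0741]
 [0.5653 0.066 ]]
line dir -147.6 tip from centre -149.4 perp off mm -0.5099641179782599
loop top ends, legs
[0.6251 0.0645 0.149 ]
[0.6324 0.0828 0.149 ]
[0.6287 0.0737 0.149 ]
[0.6174 0.0751 0.135 ]
[0.6417 0.0624 0.135 ]
[0.6005 0.0435 0.135 ]
[0.6188 0.0337 0.135 ]
(0.0011, 0.0034)
```

The view shows the lock square in the image, the staple's top bar from crop (475,492) to (585,480), and the pointer at 120°. Next I descend beside the case to grip it.

Emit:
step_arm([
  {"wx": 0,"wy": 0,"wz": 0,"tx": 0,"ty": 0.36,"tz": 1.5,"hand": 1},
  {"wx": 0,"wy": 0,"wz": 0,"tx": 0,"ty": 0,"tz": 1.5,"hand": 1},
  {"wx": 0,"wy": 0,"wz": 0,"tx": 0,"ty": 0,"tz": 1.5,"hand": 1},
  {"wx": 0,"wy": 0,"wz": 0,"tx": 0,"ty": 0,"tz": 1.5,"hand": 1},
  {"wx": 0,"wy": 0,"wz": 0,"tx": 0,"ty": 0,"tz": 1.3,"hand": 1},
  {"wx": 0,"wy": 0,"wz": 0,"tx": 0,"ty": 0,"tz": 1,"hand": 1},
  {"wx": 0,"wy": 0,"wz": 0,"tx": 0,"ty": 0,"tz": 0.7,"hand": 1},
  {"wx": 0,"wy": 0,"wz": 0,"tx": 0,"ty": 0,"tz": 0.5,"hand": 1},
  {"wx": 0,"wy": 0,"wz": 0,"tx": 0,"ty": 0,"tz": 0.4,"hand": 1},
  {"wx": 0,"wy": 0,"wz": 0,"tx": 0,"ty": 0,"tz": 0,"hand": 1},
])

```text
clock: 12.22
position: [0.579, 0.0746, 0.1488]
ee_rot: [-0.773, -3.045, 0.0]
force: [-0.5, -1.0, 0.0]
width: 0.999
```

```bash
python3 shot.py w9 .5790 .0746 .152 100
```

```text
t 12.22 p [0.579  0.0746 0.1488] tooly deg 61.5 z [-0. -0. -1.] j [-0.5   0.49  0.39  1.82 -0.23  0.88  1.08] F [-0.46 -1.01  0.03] [-0.04  0.05  0.  ] w 0.999
crop 153 191 4
```

View pics/w9.png

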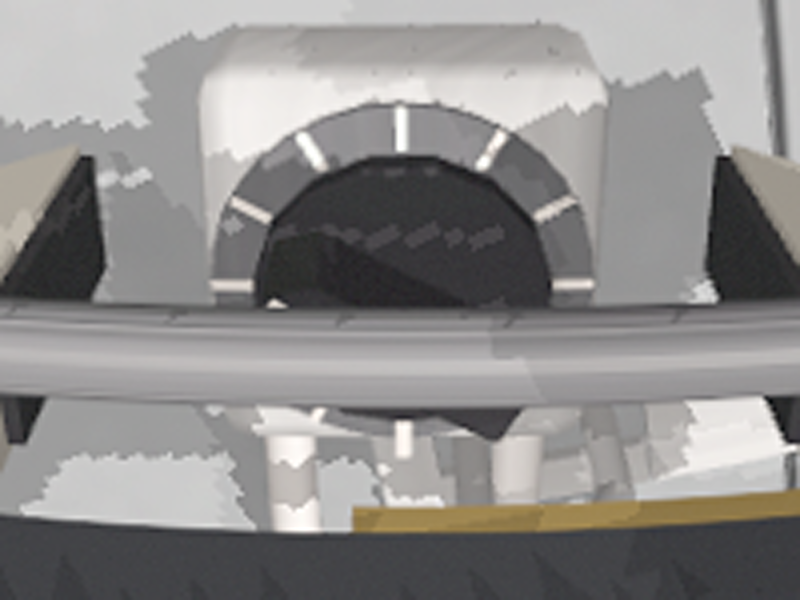

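The case (crop x 200 to 607) sits centred between the fingers (100 and 710). Go down 2 mm more and close.

Emit:
step_arm([
  {"wx": 0,"wy": 0,"wz": 0,"tx": 0,"ty": 0,"tz": 0.15,"hand": 1},
  {"wx": 0,"wy": 0,"wz": 0,"tx": 0,"ty": 0,"tz": 0,"hand": 0.9},
  {"wx": 0,"wy": 0,"wz": 0,"tx": 0,"ty": 0,"tz": 0,"hand": 0.75},
  {"wx": 0,"wy": 0,"wz": 0,"tx": 0,"ty": 0,"tz": 0,"hand": 0.65},
  {"wx": 0,"wy": 0,"wz": 0,"tx": 0,"ty": 0,"tz": 0,"hand": 0.6},
  {"wx": 0,"wy": 0,"wz": 0,"tx": 0,"ty": 0,"tz": 0,"hand": 0.5},
  {"wx": 0,"wy": 0,"wz": 0,"tx": 0,"ty": 0,"tz": 0,"hand": 0.4},
  {"wx": 0,"wy": 0,"wz": 0,"tx": 0,"ty": 0,"tz": 0,"hand": 0.3},
  {"wx": 0,"wy": 0,"wz": 0,"tx": 0,"ty": 0,"tz": 0,"hand": 0.3},
  {"wx": 0,"wy": 0,"wz": 0,"tx": 0,"ty": 0,"tz": 0,"hand": 0.3},
], force=45)

```text
clock: 13.1
position: [0.5792, 0.0747, 0.1478]
ee_rot: [0.773, 3.045, 0.0]
force: [-0.6, 0.1, 1.3]
width: 0.581
```

```bash
python3 shot.py w10 .5790 .0746 .152 100
```

```text
t 13.1 p [0.5792 0.0747 0.1478] tooly deg 61.52 z [ 0.  0. -1.] j [-0.5   0.49  0.39  1.82 -0.23  0.88  1.08] F [-0.59  0.08  1.28] [-0.06  0.09  0.05] w 0.581
crop 152 191 4
```

View pics/w10.png

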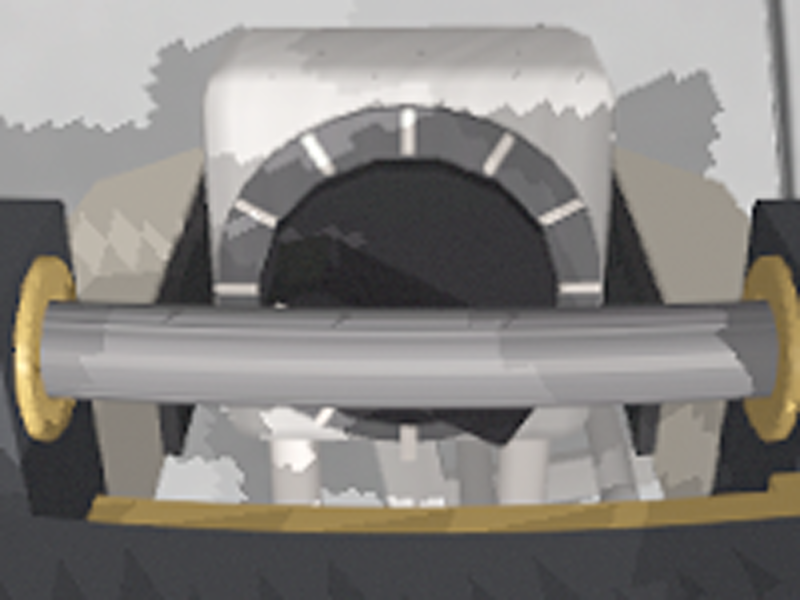

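The grip closed at 53.5 mm, right for the case. Now swing it back square with the staple, lift slightly and take up the slack.

Emit:
step_arm([
  {"wx": 0,"wy": 0,"wz": -0.33,"tx": 0,"ty": -0.09,"tz": -0.1,"hand": 0.3},
  {"wx": 0,"wy": 0,"wz": -0.33,"tx": 0,"ty": -0.09,"tz": -0.1,"hand": 0.3},
  {"wx": 0,"wy": 0,"wz": -0.33,"tx": 0,"ty": -0.09,"tz": 0,"hand": 0.3},
  {"wx": 0,"wy": 0,"wz": -0.33,"tx": 0,"ty": -0.09,"tz": 0,"hand": 0.3},
  {"wx": 0,"wy": 0,"wz": -0.33,"tx": 0,"ty": -0.09,"tz": 0,"hand": 0.3},
  {"wx": 0,"wy": 0,"wz": 0,"tx": 0.2,"ty": 0,"tz": 0,"hand": 0.3},
  {"wx": 0,"wy": 0,"wz": 0,"tx": 0.2,"ty": 0,"tz": 0,"hand": 0.3},
  {"wx": 0,"wy": 0,"wz": 0,"tx": 0.2,"ty": 0,"tz": 0,"hand": 0.3},
  {"wx": 0,"wy": 0,"wz": 0,"tx": 0.2,"ty": 0,"tz": 0,"hand": 0.3},
  {"wx": 0,"wy": 0,"wz": 0,"tx": 0,"ty": 0,"tz": 0,"hand": 0.3},
])

```text
clock: 13.98
position: [0.5691, 0.0735, 0.1496]
ee_rot: [-0.507, -3.1, -0.0]
force: [0.5, -0.5, -3.2]
width: 0.584
```

```bash
python3 shot.py
```

```text
t 13.98 p [0.5691 0.0735 0.1496] tooly deg 71.41 z [-0.001  0.    -1.   ] j [-0.47  0.47  0.35  1.84 -0.2   0.87  1.22] F [ 0.51 -0.49 -3.15] [0.   0.03 0.01] w 0.584
```

Emit:
step_arm([
  {"wx": 0,"wy": 0,"wz": 0,"tx": 0.2,"ty": 0,"tz": 0,"hand": 0.3},
  {"wx": 0,"wy": 0,"wz": 0,"tx": 0.2,"ty": 0,"tz": 0,"hand": 0.3},
  {"wx": 0,"wy": 0,"wz": 0,"tx": 0.2,"ty": 0,"tz": 0,"hand": 0.3},
  {"wx": 0,"wy": 0,"wz": 0,"tx": 0.2,"ty": 0,"tz": 0,"hand": 0.3},
  {"wx": 0,"wy": 0,"wz": 0,"tx": 0.2,"ty": 0,"tz": 0,"hand": 0.3},
  {"wx": 0,"wy": 0,"wz": 0,"tx": 0,"ty": 0,"tz": 0,"hand": 0.3},
  {"wx": 0,"wy": 0,"wz": 0,"tx": 0,"ty": 0,"tz": 0,"hand": 0.3},
  {"wx": 0,"wy": 0,"wz": 0,"tx": 0,"ty": 0,"tz": 0,"hand": 0.3},
  {"wx": 0,"wy": 0,"wz": 0,"tx": 0,"ty": 0,"tz": 0,"hand": 0.3},
  {"wx": 0,"wy": 0,"wz": 0,"tx": 0,"ty": 0,"tz": 0,"hand": 0.3},
])

```text
clock: 14.82
position: [0.5607, 0.0764, 0.1499]
ee_rot: [0.507, 3.1, 0.0]
force: [3.8, -0.4, -3.3]
width: 0.584
```

```bash
python3 shot.py
```

```text
t 14.82 p [0.5607 0.0764 0.1499] tooly deg 71.42 z [ 0.001  0.    -1.   ] j [-0.48  0.45  0.35  1.86 -0.2   0.86  1.21] F [ 3.8  -0.42 -3.27] [-0.02 -0.77  0.07] w 0.584
```

Contact at about 4 N. Draw the shackle, checking the force.

Emit:
step_arm([
  {"wx": 0,"wy": 0,"wz": 0,"tx": 0.15,"ty": 0,"tz": 0,"hand": 0.3},
  {"wx": 0,"wy": 0,"wz": 0,"tx": 0.15,"ty": 0,"tz": 0,"hand": 0.3},
  {"wx": 0,"wy": 0,"wz": 0,"tx": 0.15,"ty": 0,"tz": 0,"hand": 0.3},
  {"wx": 0,"wy": 0,"wz": 0,"tx": 0.15,"ty": 0,"tz": 0,"hand": 0.3},
  {"wx": 0,"wy": 0,"wz": 0,"tx": 0.1,"ty": 0,"tz": 0,"hand": 0.3},
  {"wx": 0,"wy": 0,"wz": 0,"tx": 0,"ty": 0,"tz": 0,"hand": 0.3},
  {"wx": 0,"wy": 0,"wz": 0,"tx": 0,"ty": 0,"tz": 0,"hand": 0.3},
  {"wx": 0,"wy": 0,"wz": 0,"tx": 0,"ty": 0,"tz": 0,"hand": 0.3},
  {"wx": 0,"wy": 0,"wz": 0,"tx": 0,"ty": 0,"tz": 0,"hand": 0.3},
  {"wx": 0,"wy": 0,"wz": 0,"tx": 0,"ty": 0,"tz": 0,"hand": 0.3},
])

```text
clock: 15.65
position: [0.5535, 0.0787, 0.1497]
ee_rot: [-0.507, -3.1, -0.0]
force: [2.0, 1.4, -2.8]
width: 0.582
```

```bash
python3 shot.py
```

```text
t 15.65 p [0.5535 0.0787 0.1497] tooly deg 71.43 z [-0.  0. -1.] j [-0.49  0.44  0.35  1.88 -0.19  0.86  1.2 ] F [ 1.95  1.44 -2.84] [ 0.12 -0.63  0.11] w 0.582
```

Emit:
step_arm([
  {"wx": 0,"wy": 0,"wz": 0,"tx": 0.2,"ty": 0,"tz": 0,"hand": 0.3},
  {"wx": 0,"wy": 0,"wz": 0,"tx": 0.2,"ty": 0,"tz": 0,"hand": 0.3},
  {"wx": 0,"wy": 0,"wz": 0,"tx": 0.2,"ty": 0,"tz": 0,"hand": 0.3},
  {"wx": 0,"wy": 0,"wz": 0,"tx": 0.2,"ty": 0,"tz": 0,"hand": 0.3},
  {"wx": 0,"wy": 0,"wz": 0,"tx": 0.2,"ty": 0,"tz": 0,"hand": 0.3},
  {"wx": 0,"wy": 0,"wz": 0,"tx": 0,"ty": 0,"tz": 0,"hand": 0.3},
  {"wx": 0,"wy": 0,"wz": 0,"tx": 0,"ty": 0,"tz": 0,"hand": 0.3},
  {"wx": 0,"wy": 0,"wz": 0,"tx": 0,"ty": 0,"tz": 0,"hand": 0.3},
  {"wx": 0,"wy": 0,"wz": 0,"tx": 0,"ty": 0,"tz": 0,"hand": 0.3},
  {"wx": 0,"wy": 0,"wz": 0,"tx": 0,"ty": 0,"tz": 0,"hand": 0.3},
])

```text
clock: 16.48
position: [0.5438, 0.0818, 0.1496]
ee_rot: [-0.507, -3.1, 0.0]
force: [2.3, 0.9, -2.9]
width: 0.587
```

```bash
python3 shot.py w11 .5490 .0836 .152 100
```

```text
t 16.48 p [0.5438 0.0818 0.1496] tooly deg 71.42 z [-0.001  0.    -1.   ] j [-0.5   0.43  0.35  1.9  -0.19  0.85  1.19] F [ 2.28  0.95 -2.93] [ 0.23 -0.41  0.19] w 0.587
crop 159 197 4
```

View pics/w11.png

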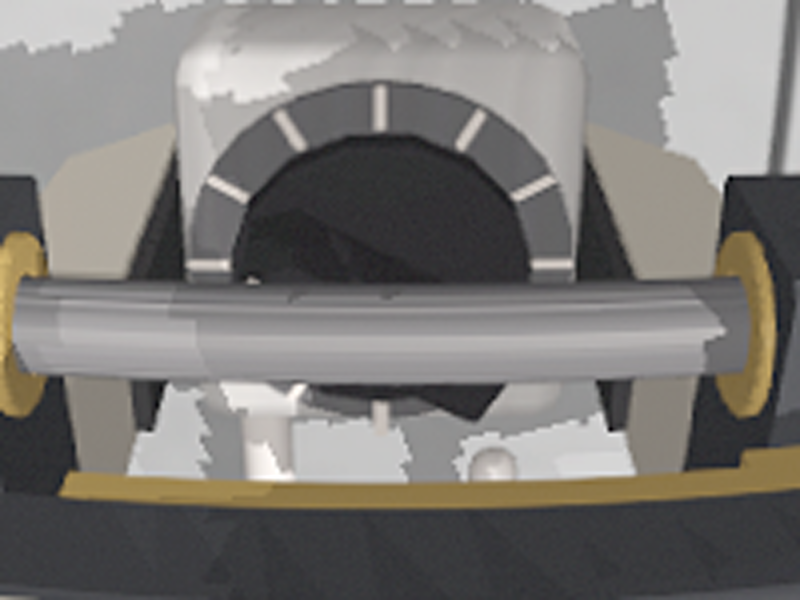

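```bash
python3 - <<'E'
from dial import *
z=np.load("pics/w11.npz"); c=np.array([.5438,.0818]); a=np.radians(71.42-90); ex=np.array([np.cos(a),np.sin(a)]); ey=np.array([-ex[1],ex[0]])
for n,q,h in(("toe tip edge",(493,448),.138),("toe mid",(493,465),.138),("heel",(268,430),.138),("zero mark",(381,415),.1495),("180 mark",(381,105),.1495)):
    w=wray(159+q[0]/4,197+q[1]/4,z,h)[:2]-c; print(n,w@ex,w@ey)
S=np.array([.6287,.0735])-c; print("staple in lock",S@ex,S@ey)
from cell import arm
p,d=arm.get_image("scene"); cv2.imwrite("pics/s2.png",cv2.resize(p[140:220,240:340,::-1],None,fx=7,fy=7,interpolation=cv2.INTER_CUBIC))
E
```

```text
toe tip edge 0.04046756096746694 0.017975734595134605
toe mid 0.04398327440074589 0.01815158864015777
heel 0.036820416673964566 -0.01685336879432088
zero mark 0.02492916672082911 0.0005066777452912211
180 mark -0.022500907871072454 0.0004501878525609212
staple in lock 0.0831196018739962 0.019184154511168373
```

View pics/s2.png

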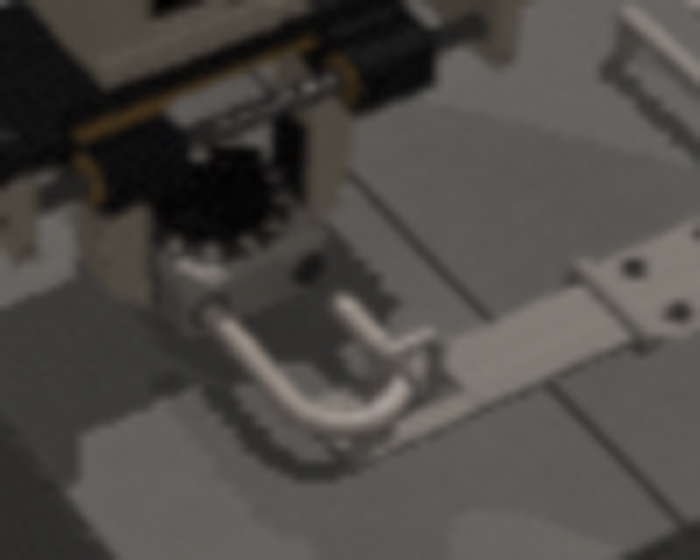

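The scene picture shows the toe out of the case at crop (345,305), with the staple still on the leg at (425,345). The toe is near lock x = 40, so a little more pull is needed for fully open (44).

Emit:
step_arm([
  {"wx": 0,"wy": 0,"wz": 0,"tx": 0.15,"ty": 0,"tz": 0,"hand": 0.3},
  {"wx": 0,"wy": 0,"wz": 0,"tx": 0.15,"ty": 0,"tz": 0,"hand": 0.3},
  {"wx": 0,"wy": 0,"wz": 0,"tx": 0.1,"ty": 0,"tz": 0,"hand": 0.3},
  {"wx": 0,"wy": 0,"wz": 0,"tx": 0,"ty": 0,"tz": 0,"hand": 0.3},
  {"wx": 0,"wy": 0,"wz": 0,"tx": 0,"ty": 0,"tz": 0,"hand": 0.3},
  {"wx": 0,"wy": 0,"wz": 0,"tx": 0,"ty": 0,"tz": 0,"hand": 0.3},
  {"wx": 0,"wy": 0,"wz": 0,"tx": 0,"ty": 0,"tz": 0,"hand": 0.3},
  {"wx": 0,"wy": 0,"wz": 0,"tx": 0,"ty": 0,"tz": 0,"hand": 0.3},
  {"wx": 0,"wy": 0,"wz": 0,"tx": 0,"ty": 0,"tz": 0,"hand": 0.3},
  {"wx": 0,"wy": 0,"wz": 0,"tx": 0,"ty": 0,"tz": 0,"hand": 0.3},
])

```text
clock: 17.42
position: [0.5427, 0.0824, 0.1503]
ee_rot: [0.508, 3.095, 0.0]
force: [10.4, -0.4, -6.6]
width: 0.584
```

```bash
python3 shot.py w12 .5450 .0836 .152 100
```

```text
t 17.42 p [0.5427 0.0824 0.1503] tooly deg 71.37 z [ 0.005 -0.    -1.   ] j [-0.51  0.42  0.35  1.9  -0.19  0.84  1.19] F [10.44 -0.39 -6.63] [-0.16 -1.99  0.11] w 0.584
crop 157 192 4
```

View pics/w12.png

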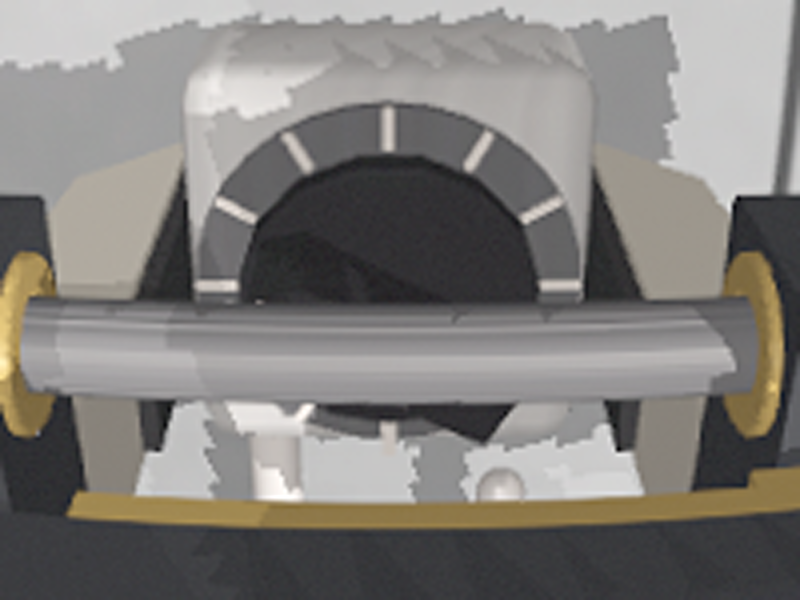

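The force rose to 10 N with little movement, so the shackle is fully out. Raise about 3 mm more and push back along lock +x.

Emit:
step_arm([
  {"wx": 0,"wy": 0,"wz": 0,"tx": -0.4,"ty": 0,"tz": 0,"hand": 0.3},
  {"wx": 0,"wy": 0,"wz": 0,"tx": -0.1,"ty": 0,"tz": -0.15,"hand": 0.3},
  {"wx": 0,"wy": 0,"wz": 0,"tx": -0.2,"ty": 0,"tz": -0.15,"hand": 0.3},
  {"wx": 0,"wy": 0,"wz": 0,"tx": -0.4,"ty": 0,"tz": 0,"hand": 0.3},
  {"wx": 0,"wy": 0,"wz": 0,"tx": -0.5,"ty": 0,"tz": 0,"hand": 0.3},
  {"wx": 0,"wy": 0,"wz": 0,"tx": -0.5,"ty": 0,"tz": 0,"hand": 0.3},
  {"wx": 0,"wy": 0,"wz": 0,"tx": -0.5,"ty": 0,"tz": 0,"hand": 0.3},
  {"wx": 0,"wy": 0,"wz": 0,"tx": -0.5,"ty": 0,"tz": 0,"hand": 0.3},
  {"wx": 0,"wy": 0,"wz": 0,"tx": 0,"ty": 0,"tz": 0,"hand": 0.3},
  {"wx": 0,"wy": 0,"wz": 0,"tx": 0,"ty": 0,"tz": 0,"hand": 0.3},
])

```text
clock: 18.3
position: [0.5699, 0.0729, 0.1526]
ee_rot: [-0.508, -3.1, 0.0]
force: [0.3, 0.4, -3.4]
width: 0.586
```

```bash
python3 shot.py w13 .5750 .072 .152 100;  python3 - <<'E'
from h import *
from cell import arm
T,p=tool(arm.observe()); S=np.array([.6287,.0735,p[2]])-p; print("staple in lock", -S@T[:,0]-.0012, S@T[:,1]-.0005)
p,d=arm.get_image("scene"); cv2.imwrite("pics/s3.png",cv2.resize(p[140:220,240:340,::-1],None,fx=7,fy=7,interpolation=cv2.INTER_CUBIC))
E
```

```text
t 18.3 p [0.5699 0.0729 0.1526] tooly deg 71.39 z [-0. -0. -1.] j [-0.47  0.46  0.35  1.83 -0.2   0.88  1.22] F [ 0.34  0.38 -3.44] [0.02 0.07 0.02] w 0.586
crop 154 195 4
staple in lock 0.05465571830411512 0.01877705585706281
```

View pics/w13.png

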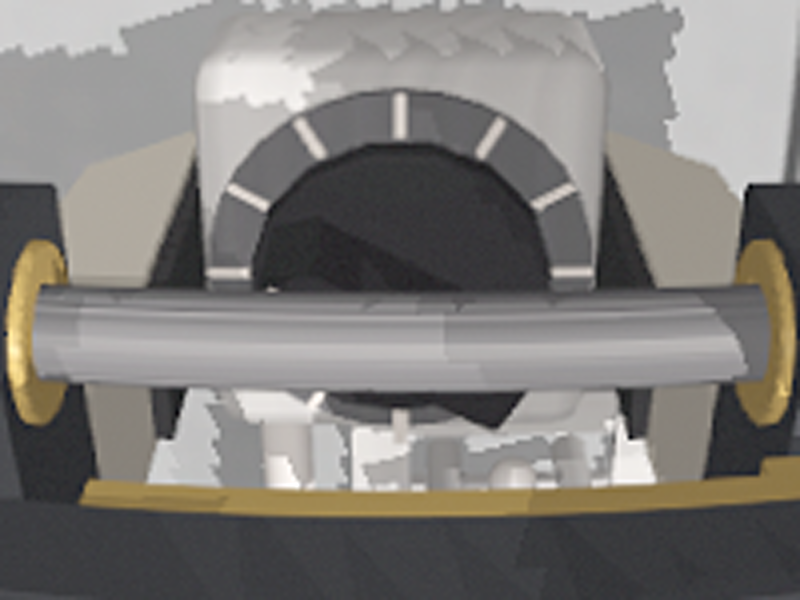

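View pics/s3.png

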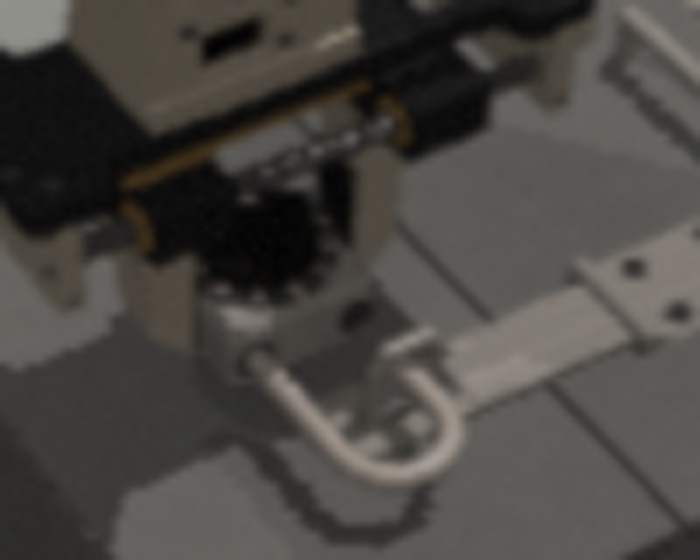

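The wrist view shows the two staple posts (crop x≈440 and 570) on either side of the toe (513,470), so it is well centred. Next, 15 mm more.

Emit:
step_arm([
  {"wx": 0,"wy": 0,"wz": 0,"tx": -0.3,"ty": 0,"tz": 0,"hand": 0.3},
  {"wx": 0,"wy": 0,"wz": 0,"tx": -0.3,"ty": 0,"tz": 0,"hand": 0.3},
  {"wx": 0,"wy": 0,"wz": 0,"tx": -0.3,"ty": 0,"tz": 0,"hand": 0.3},
  {"wx": 0,"wy": 0,"wz": 0,"tx": -0.3,"ty": 0,"tz": 0,"hand": 0.3},
  {"wx": 0,"wy": 0,"wz": 0,"tx": -0.3,"ty": 0,"tz": 0,"hand": 0.3},
  {"wx": 0,"wy": 0,"wz": 0,"tx": 0,"ty": 0,"tz": 0,"hand": 0.3},
  {"wx": 0,"wy": 0,"wz": 0,"tx": 0,"ty": 0,"tz": 0,"hand": 0.3},
  {"wx": 0,"wy": 0,"wz": 0,"tx": 0,"ty": 0,"tz": 0,"hand": 0.3},
  {"wx": 0,"wy": 0,"wz": 0,"tx": 0,"ty": 0,"tz": 0,"hand": 0.3},
  {"wx": 0,"wy": 0,"wz": 0,"tx": 0,"ty": 0,"tz": 0,"hand": 0.3},
])

```text
clock: 19.23
position: [0.5838, 0.0684, 0.1527]
ee_rot: [-0.507, -3.1, -0.0]
force: [-0.5, 0.4, -3.2]
width: 0.585
```

```bash
python3 shot.py w14 .5850 .068 .152 60;  python3 - <<'E'
from h import *
from cell import arm
T,p=tool(arm.observe()); S=np.array([.6287,.0735,p[2]])-p; print("staple in lock", -S@T[:,0]-.0012, S@T[:,1]-.0005)
p,d=arm.get_image("scene"); cv2.imwrite("pics/s4.png",cv2.resize(p[150:210,255:330,::-1],None,fx=9,fy=9,interpolation=cv2.INTER_CUBIC))
E
```

```text
t 19.23 p [0.5838 0.0684 0.1527] tooly deg 71.43 z [-0.  0. -1.] j [-0.45  0.48  0.35  1.8  -0.2   0.89  1.23] F [-0.51  0.44 -3.18] [-0.04  0.01  0.02] w 0.585
crop 193 219 6
staple in lock 0.039705678984510814 0.018572940048557952
```

View pics/w14.png

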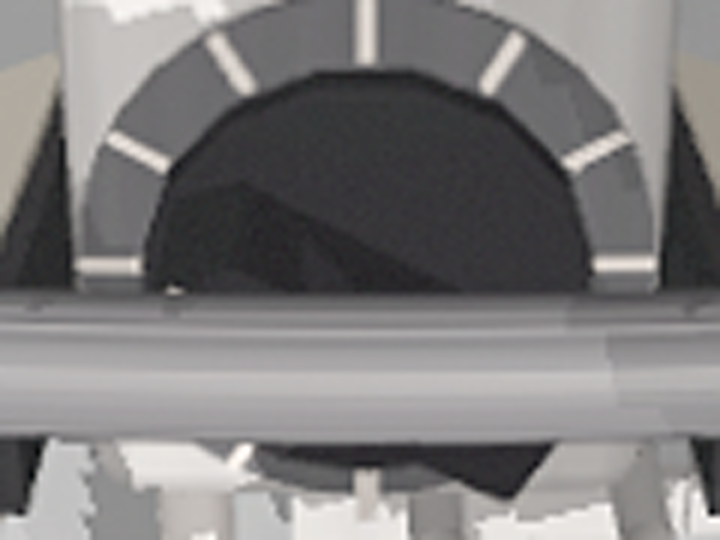

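View pics/s4.png

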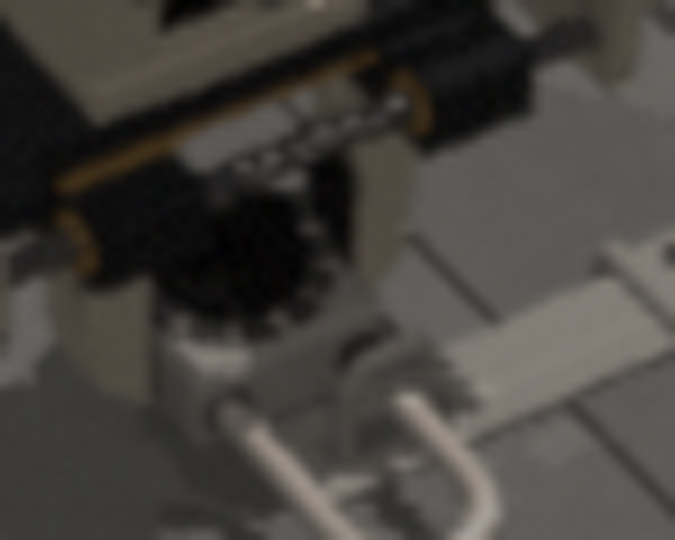

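Emit:
step_arm([
  {"wx": 0,"wy": 0,"wz": 0,"tx": -0.15,"ty": 0,"tz": 0,"hand": 0.3},
  {"wx": 0,"wy": 0,"wz": 0,"tx": -0.15,"ty": 0,"tz": 0,"hand": 0.3},
  {"wx": 0,"wy": 0,"wz": 0,"tx": 0,"ty": 0,"tz": 0,"hand": 0.3},
  {"wx": 0,"wy": 0,"wz": 0,"tx": 0,"ty": 0,"tz": 0,"hand": 0.3},
  {"wx": 0,"wy": 0,"wz": 0,"tx": 0,"ty": 0,"tz": 0,"hand": 0.3},
  {"wx": 0,"wy": 0,"wz": 0,"tx": 0,"ty": 0,"tz": 0,"hand": 0.3},
  {"wx": 0,"wy": 0,"wz": 0,"tx": 0,"ty": 0,"tz": 0,"hand": 0.3},
  {"wx": 0,"wy": 0,"wz": 0,"tx": 0,"ty": 0,"tz": 0,"hand": 0.3},
  {"wx": 0,"wy": 0,"wz": 0,"tx": 0,"ty": 0,"tz": 0,"hand": 0.3},
  {"wx": 0,"wy": 0,"wz": 0,"tx": 0,"ty": 0,"tz": 0,"hand": 0.3},
])

```text
clock: 20.17
position: [0.5868, 0.0674, 0.1528]
ee_rot: [0.507, 3.1, 0.0]
force: [0.5, 0.3, -3.2]
width: 0.584
```

```bash
python3 shot.py;  python3 - <<'E'
from h import *
from cell import arm
T,p=tool(arm.observe()); S=np.array([.6287,.0735,p[2]])-p; print("staple in lock", -S@T[:,0]-.0012, S@T[:,1]-.0005)
im,d=arm.get_image("scene"); z=arm.calibration("scene"); 
f=9; a=cv2.resize(im[150:210,255:330,::-1],None,fx=f,fy=f,interpolation=cv2.INTER_CUBIC); a=np.clip(a.astype(float)*1.7,0,255).astype(np.uint8)
ex,ey=-T[:,0],T[:,1]; o=np.array([p[0],p[1],.125])+ex*.0012+ey*.0005
def P(X,col):
    c=z['R']@X+z['t']; u=z['mtx']@c; u=u[:2]/u[2]; q=(int((u[0]-255+.5)*f),int((u[1]-150+.5)*f)); cv2.circle(a,q,4,col,-1)
P(o+ex*.044+ey*.018+[0,0,.013],(0,0,255)); P(o+ex*.029+ey*.018+[0,0,.013],(0,255,0)); P(o+ex*.029-ey*.018+[0,0,.013],(0,255,0))
P(np.array([.6287,.0735,.148]),(255,0,0))
yc=np.array([.317,.948,0])
for k in(-1,1): P(np.array([.6287,.0735,.137])+k*.011*yc,(255,255,0))
cv2.imwrite("pics/s5.png",a)
E
```

```text
t 20.17 p [0.5868 0.0674 0.1528] tooly deg 71.42 z [ 0.  0. -1.] j [-0.45  0.49  0.35  1.79 -0.21  0.9   1.24] F [ 0.54  0.28 -3.2 ] [0.05 0.06 0.04] w 0.584
staple in lock 0.036557043105725995 0.018655212184573694
```

View pics/s5.png

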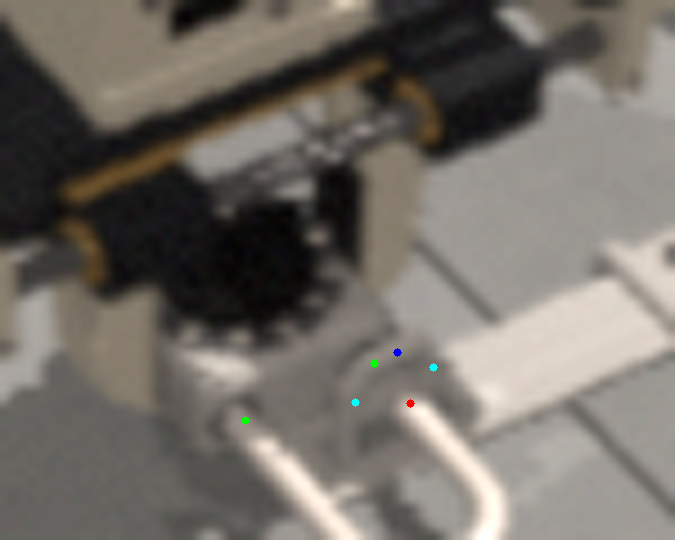

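Projected points (red toe, blue staple top, cyan posts) fall on the toe and the loop in the image, and no force is building up. Lift slowly.

Emit:
step_arm([
  {"wx": 0,"wy": 0,"wz": 0,"tx": 0,"ty": 0,"tz": -0.15,"hand": 0.3},
  {"wx": 0,"wy": 0,"wz": 0,"tx": 0,"ty": 0,"tz": -0.15,"hand": 0.3},
  {"wx": 0,"wy": 0,"wz": 0,"tx": 0,"ty": 0,"tz": -0.15,"hand": 0.3},
  {"wx": 0,"wy": 0,"wz": 0,"tx": 0,"ty": 0,"tz": -0.15,"hand": 0.3},
  {"wx": 0,"wy": 0,"wz": 0,"tx": 0,"ty": 0,"tz": -0.15,"hand": 0.3},
  {"wx": 0,"wy": 0,"wz": 0,"tx": 0,"ty": 0,"tz": -0.15,"hand": 0.3},
  {"wx": 0,"wy": 0,"wz": 0,"tx": 0,"ty": 0,"tz": 0,"hand": 0.3},
  {"wx": 0,"wy": 0,"wz": 0,"tx": 0,"ty": 0,"tz": 0,"hand": 0.3},
  {"wx": 0,"wy": 0,"wz": 0,"tx": 0,"ty": 0,"tz": 0,"hand": 0.3},
  {"wx": 0,"wy": 0,"wz": 0,"tx": 0,"ty": 0,"tz": 0,"hand": 0.3},
])

```text
clock: 21.05
position: [0.5867, 0.0674, 0.1616]
ee_rot: [-0.507, -3.1, 0.0]
force: [-0.3, 0.2, -3.3]
width: 0.582
```

Only the lock's weight shows in the force. Lift on.

Emit:
step_arm([
  {"wx": 0,"wy": 0,"wz": 0,"tx": 0,"ty": 0,"tz": -0.3,"hand": 0.3},
  {"wx": 0,"wy": 0,"wz": 0,"tx": 0,"ty": 0,"tz": -0.3,"hand": 0.3},
  {"wx": 0,"wy": 0,"wz": 0,"tx": 0,"ty": 0,"tz": -0.3,"hand": 0.3},
  {"wx": 0,"wy": 0,"wz": 0,"tx": 0,"ty": 0,"tz": -0.3,"hand": 0.3},
  {"wx": 0,"wy": 0,"wz": 0,"tx": 0,"ty": 0,"tz": -0.3,"hand": 0.3},
  {"wx": 0,"wy": 0,"wz": 0,"tx": 0,"ty": 0,"tz": -0.3,"hand": 0.3},
  {"wx": 0,"wy": 0,"wz": 0,"tx": 0,"ty": 0,"tz": -0.3,"hand": 0.3},
  {"wx": 0,"wy": 0,"wz": 0,"tx": 0,"ty": 0,"tz": -0.3,"hand": 0.3},
  {"wx": 0,"wy": 0,"wz": 0,"tx": 0,"ty": 0,"tz": -0.3,"hand": 0.3},
  {"wx": 0,"wy": 0,"wz": 0,"tx": 0,"ty": 0,"tz": -0.2,"hand": 0.3},
])

```text
clock: 21.88
position: [0.5869, 0.0674, 0.1912]
ee_rot: [0.507, 3.1, 0.0]
force: [0.5, -0.3, -3.7]
width: 0.583
```

Emit:
step_arm([
  {"wx": 0,"wy": 0,"wz": 0,"tx": 0,"ty": 0,"tz": -0.8,"hand": 0.3},
  {"wx": 0,"wy": 0,"wz": 0,"tx": 0,"ty": 0,"tz": -0.8,"hand": 0.3},
  {"wx": 0,"wy": 0,"wz": 0,"tx": 0,"ty": 0,"tz": -0.8,"hand": 0.3},
  {"wx": 0,"wy": 0,"wz": 0,"tx": 0,"ty": 0,"tz": -0.8,"hand": 0.3},
  {"wx": 0,"wy": 0,"wz": 0,"tx": 0,"ty": 0,"tz": -0.6,"hand": 0.3},
  {"wx": 0,"wy": 0,"wz": 0,"tx": 0,"ty": 0,"tz": -0.4,"hand": 0.3},
  {"wx": 0,"wy": 0,"wz": 0,"tx": 0,"ty": 0,"tz": -0.2,"hand": 0.3},
  {"wx": 0,"wy": 0,"wz": 0,"tx": 0,"ty": 0,"tz": 0,"hand": 0.3},
  {"wx": 0,"wy": 0,"wz": 0,"tx": 0,"ty": 0,"tz": 0,"hand": 0.3},
  {"wx": 0,"wy": 0,"wz": 0,"tx": 0,"ty": 0,"tz": 0,"hand": 0.3},
])

```text
clock: 22.72
position: [0.5865, 0.0674, 0.2343]
ee_rot: [-0.507, -3.1, 0.0]
force: [-0.8, -0.7, -2.4]
width: 0.584
```

```bash
python3 shot.py w15 .5850 .068 .235 100;  python3 - <<'E'
from h import *
from cell import arm
im,d=arm.get_image("scene"); a=cv2.resize(im[90:240,230:430,::-1],None,fx=4,fy=4,interpolation=cv2.INTER_CUBIC); cv2.imwrite("pics/s6.png",np.clip(a.astype(float)*1.6,0,255).astype(np.uint8))
E
```

```text
t 22.72 p [0.5865 0.0674 0.2343] tooly deg 71.42 z [-0.001 -0.    -1.   ] j [-0.48  0.4   0.38  1.7  -0.16  1.07  1.2 ] F [-0.78 -0.71 -2.38] [0.04 0.01 0.  ] w 0.584
crop 153 185 4
```

View pics/s6.png

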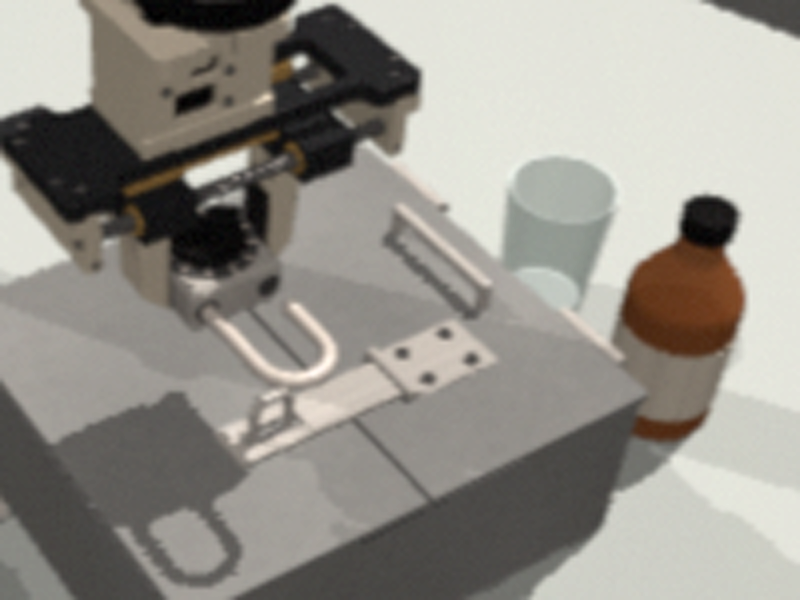

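View pics/w15.png

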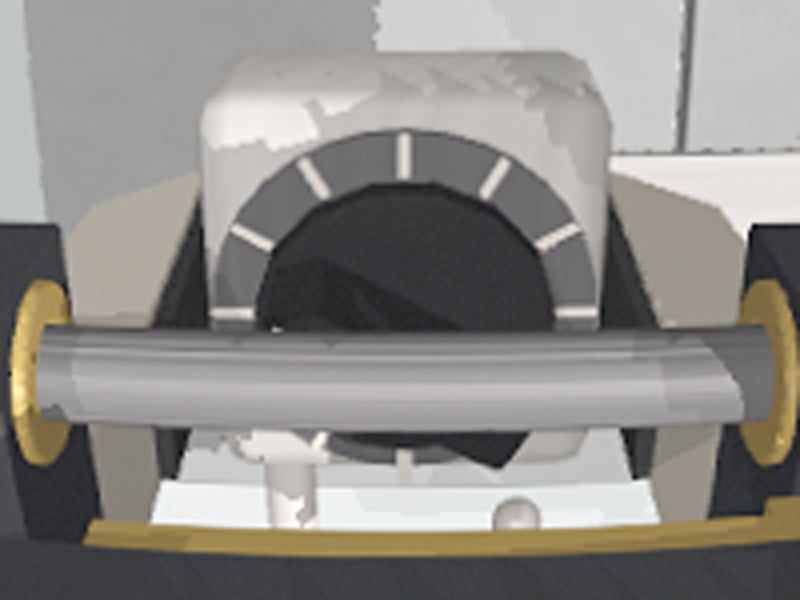

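The scene view shows the open lock hanging clear above the empty staple, with the beaker and bottle upright. The underside is about 86 mm above the lid. Let it settle, check and hand in.

Emit:
step_arm([
  {"wx": 0,"wy": 0,"wz": 0,"tx": 0,"ty": 0,"tz": 0,"hand": 0.3},
  {"wx": 0,"wy": 0,"wz": 0,"tx": 0,"ty": 0,"tz": 0,"hand": 0.3},
  {"wx": 0,"wy": 0,"wz": 0,"tx": 0,"ty": 0,"tz": 0,"hand": 0.3},
  {"wx": 0,"wy": 0,"wz": 0,"tx": 0,"ty": 0,"tz": 0,"hand": 0.3},
  {"wx": 0,"wy": 0,"wz": 0,"tx": 0,"ty": 0,"tz": 0,"hand": 0.3},
  {"wx": 0,"wy": 0,"wz": 0,"tx": 0,"ty": 0,"tz": 0,"hand": 0.3},
  {"wx": 0,"wy": 0,"wz": 0,"tx": 0,"ty": 0,"tz": 0,"hand": 0.3},
  {"wx": 0,"wy": 0,"wz": 0,"tx": 0,"ty": 0,"tz": 0,"hand": 0.3},
  {"wx": 0,"wy": 0,"wz": 0,"tx": 0,"ty": 0,"tz": 0,"hand": 0.3},
  {"wx": 0,"wy": 0,"wz": 0,"tx": 0,"ty": 0,"tz": 0,"hand": 0.3},
])

```text
clock: 23.65
position: [0.5868, 0.0674, 0.2347]
ee_rot: [0.507, 3.1, 0.0]
force: [-0.5, -0.3, -3.0]
width: 0.585
```

```bash
python3 shot.py; python3 - <<'E'
from h import *
from cell import arm
p,d=arm.get_image("top"); z=np.load("pics/top0.npz"); df=cv2.absdiff(p,z['p'])
for n,(u0,u1,v0,v1) in dict(dish=(278,350,198,258),beaker=(116,148,150,182),bottle=(130,164,108,146)).items(): print(n,df[v0:v1,u0:u1].mean().round(2))
print(np.abs(arm.observe()['dq']).max())
print(arm.sign_off())
E
```

```text
t 23.65 p [0.5868 0.0674 0.2347] tooly deg 71.42 z [ 0.  0. -1.] j [-0.48  0.4   0.38  1.7  -0.16  1.07  1.2 ] F [-0.53 -0.26 -2.98] [-0.    0.05  0.04] w 0.585
dish 21.46
beaker 20.24
bottle 17.35
0.002059613193786723
the job is handed in; nothing more can be done
None
```

I dialled the padlock to 4, pulled it open and took it off the hasp. I handed the job in at 23.7 s of the 61 s allowed, with the lock still in the gripper.

- **Dial:** after I let go of the knob, two close-up pictures put the pointer about 119–120° clockwise of the zero mark (target 120°). I did not measure it again after the pull, but the visible part of the knob looked unchanged in later pictures.
- **Shackle:** the force jumped to about 10 N at the end of its travel, and pictures show the toe clear of the case. My picture estimate of the toe was about 40 mm, where fully open should be 44 mm. I judged it fully open from that end stop and about 19 mm of travel, and the lock then lifted off with no extra force.
- **Final hold:** the tool points straight down, so the lock should be level with its dial up. Its underside is about 86 mm above the lid. The arm was still, and the wrist force was only the lock's weight (about 3 N).
- **Dish, beaker and bottle:** my last check here was inconclusive. Comparing the overhead picture with the first one gave differences of 17–21 grey levels at all three. That could be lighting or the arm's shadow, but I did not confirm it. The last scene picture showed the beaker and bottle upright in place; the dish was outside that view. The arm never went near any of them, and I saw no unexpected contact force.

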